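# Fit the collars on a screen pole and present its end cap hole-up

### The arm

A 6-joint arm with a two-finger parallel gripper is mounted at the origin on the work surface. World frame = base frame: x ahead of the robot, y to its left, z up, the work surface at z = 0. Lengths are in m, angles in rad, forces in N, time in s.
With the tool pointing down it reaches from about 0.275 to 0.775 m from the base axis. Payload 14.6 kg.
Tool frame: the origin (TCP) lies midway between the tips of the shut fingers; the grasp point (between the pads) lies 19 mm behind it; z points along the fingers, y is the direction in which the jaws open and shut (so a half turn about z gives the same grasp; the last joint's range is limited). The gripper opens to 85 mm and grips with 20 to 120 N. Pads are 22 mm wide; open, the fingers measure 114 mm over their backs; the gripper's body (76 mm by 85 mm) begins 54 mm behind the grasp point. The pads swing forward as they close: fully open they stand 13 mm farther back than shut.
Start: joints at [-1.271, 0.263, -0.048, 1.259, 0, 1.415], TCP at [0.231, -0.472, 0.231] pointing down, gripper open.
Joint ranges: [-2.65, 2.65], [-0.89, 1.7], [-1.18, 1.37], [-2.13, 2.11], [-1.35, 1.29], [-3.14, 3.14]. Speed limits (rad/s): [1.89, 1.89, 2.57, 2.79, 3.14, 3.14].

### API

Orientations are given as [roll, pitch, yaw] about the fixed x, y, z axes, in that order (R = Rz(yaw) Ry(pitch) Rx(roll)).
In Python, from cell import r gives the robot as it stands.
- The arm moves only by the shell command python3 -m creep 'ROWS' [FORCE]. ROWS is JSON, a list that holds one entry, the list of rows, each a list of 7 numbers: the turn, a rotation vector about the tool's x, y, z in rad, then the shift along the tool's x, y, z in mm, then the opening in per cent of the stroke, from 0 (shut) to 100 (fully open). A call has 1 to 8 rows; each row is the pose to reach, as a shift and turn from the pose commanded when the call began, along the tool's axes at that moment; what a row does not reach only later rows make up. A row lasts 1/10 s, in which the tool goes at most 50 mm and 8.59 degrees, less where a joint would pass 70% of its speed; a pose out of reach is approached as far as the arm can. A call with a gripper value outside its range is refused whole. The fingers move at their own pace and stop on an object; FORCE is the grip in N (left out, the last holds). Time passes only in rows, so rows that repeat a pose let the fingers close. It gives the time, the measured TCP pose, the force and the opening at its end, in the units of the state.
- r.get_state(): the state, without advancing time (a new reading comes with each control period).
- r.camera(name): name is "scene" or "top" or "wrist"; returns a dict with "color" (384x512x3 uint8, blue, green, red), "camera_matrix" (3x3 intrinsics, pixels), "rvec" (rotation vector, rad) and "tvec" (3), from world to camera coordinates, as OpenCV has them. Camera axes: x right, y down, z forward; pixel columns grow to the right and rows downward; lengths in m; the calibration is good to about 2 mm. A picture is of the moment at which its call begins. There is no depth.
- r.finish_job(): hands the job in, once; it reports no verdict.
The state is a dict: "time_s": time; "qpos": joint angles; "joint_velocities": joint speeds; "joint_efforts": joint torques, N m; "ee_pos": TCP position; "tcp_rot": TCP orientation; "force": force on the tool from outside, world axes, zero at the start; "ft_torque": the same for the moment, N m; "finger_gap": finger opening in m.
Only numpy, scipy, OpenCV 4.12 (cv2) and the standard library are available. Lean on these libraries where they do the work, as an engineer would, in place of code of your own. Each camera call takes 0.05 s, during which the arm holds its last target.

### The job

Thread the steel collar and then the black collar down the pole of the little screen stand, each fully home. Then take the blue end cap off its perch, turn it over so that its blind hole faces straight up, and gently touch its closed end down on the tip of the pole for a moment to feel that this end is solid. Finish while still holding the cap in the gripper, still, hole straight up and at least 15 cm above the desk, so that I can drop a liner into it; leave the mug, the mouse and the plant alone.

Things in the scene. Friction and masses are not known exactly. Their poses are not given: they have to be found in the camera images.
- post_top (a point): Tip of the pole: a fixed upright round steel rod, 18 mm diameter, with a 3 mm chamfer at the tip, standing on a round dark base plate 90 mm across and 8 mm thick. This point is the centre of the tip, 76 mm above the desk. Axes: z up.
- post_foot (a point): Foot of the same pole: the point on its axis at the top face of the base plate, 8 mm above the desk and 68 mm below the tip. Axes: z up.
- steel_collar_mid (a point): Loose bright steel collar (ring), 50 mm outer diameter, 23 mm bore, 20 mm tall, about 0.19 kg, lying flat on the desk at the start. The point is its centre, half-way up its bore. z along the bore. It goes on first, flat on the base plate: fully home its centre is 10 mm above the pole's foot point.
- black_collar_mid (a point): Loose black plastic collar (ring), 40 mm outer diameter, 23 mm bore, 24 mm tall, about 0.03 kg, lying flat on the desk at the start. The point is its centre, half-way up its bore. z along the bore. It goes on second, flat on the steel collar: fully home its centre is 32 mm above the pole's foot point.
- cap_mid (a point): Loose blue end cap: a square block 40 x 40 mm across and 46 mm long, about 0.15 kg, with a round blind hole of 23 mm diameter, 30 mm deep, in one of its two square ends; the other square end is closed. At the start it lies on its side on the perch, its long axis level and pointing in any direction. The point is its centre. Its x axis runs along the length out of the hole (towards the open end).
- cap_mouth (a point): Centre of the mouth of the cap's blind hole, 23 mm from the cap's centre along its x axis. Same axes as the cap's centre.
- cap_end (a point): Centre of the cap's closed end face, 23 mm from the cap's centre against its x axis. Same axes.
- perch: Fixed round perch on which the cap lies: a grey column 36 mm in diameter with a cork top 45 mm above the desk, on a round grey foot 80 mm across and 8 mm thick. Narrower than the cap, so fingers can pass beside it. Origin: centre of its underside, on the desk.
- mug: White mug, 76 mm across, 85 mm tall, bystander. Origin: centre of its underside.
- mouse: Black computer mouse, 100 x 58 mm, 34 mm tall, bystander. Origin: centre of its underside.
- plant: Small green plant in a terracotta pot, pot 70 mm across and 68 mm tall, leaves to 116 mm high, bystander. Origin: centre of its underside.
Mind the look-alikes: they are no part of the job. Of the things that look like the part that bears steel_collar_mid, the middle-sized one is meant. Leave any orange look-alike of the part that bears cap_mid alone.

How it is judged:
On the way, in this order (a step that is already met when the one before it is completed fails the run):
1. the steel collar is fully home on the pole's base plate (horizontal distance between steel_collar_mid and post_foot below 0.006 m and z of steel_collar_mid in the frame of post_foot between 0.006 and 0.0125 m), for 0.2 s.
2. the black collar is fully home on top of the steel collar (all of step 1 and horizontal distance between black_collar_mid and post_foot below 0.006 m and z of black_collar_mid in the frame of post_foot between 0.028 and 0.0345 m), for 0.2 s.
3. the cap, hole up, touches the tip of the pole with its closed end (angle between cap_mid's own x axis and vertical below 0.26 rad and height (world z) of cap_mouth above 0.09 m and distance between cap_end and post_top below 0.015 m and contact force between stand and cap above 0.5 N), for 0.1 s.
At the end, for the whole second after the job is handed in: Both collars fully home on the pole, steel below black (within 6 mm of its axis and 2.5 mm of their seats); the cap held still in the fingers, its hole up within 15 degrees of vertical and its closed end at least 145 mm above the desk (all of step 2 and angle between cap_mid's own x axis and vertical below 0.26 rad and height (world z) of cap_mouth above 0.09 m and height (world z) of cap_end above 0.145 m and contact force between the fingers and cap above 1 N and linear speed of cap below 0.03 m/s and angular speed of cap below 0.3 rad/s); the arm keeps its last pose, push and grip.
It fails at once if the mug is pushed more than 30 mm or tipped over (distance of mug from where it was at the start of the episode above 0.03 m or angle between mug's own z axis and vertical above 0.5 rad).
It fails at once if the computer mouse is pushed more than 30 mm or tipped over (distance of mouse from where it was at the start of the episode above 0.03 m or angle between mouse's own z axis and vertical above 0.5 rad).
It fails at once if the potted plant is pushed more than 30 mm or tipped over (distance of plant from where it was at the start of the episode above 0.03 m or angle between plant's own z axis and vertical above 0.5 rad).
It fails at once if the cap is pressed hard on the pole (over 70 N) (contact force between stand and cap above 70 N).
It also fails if it takes over 72 s, if anything falls off the work surface, if the arm or the gripper's body presses on something with over 40 N, if the wrist force passes 120 N, or if a joint passes its speed limit or range.

## Working session

There is one attempt and no reset: what is moved stays moved. The work goes in short steps, Python scripts to look and compute and a shell command to move; the robot and the scene stay as the last step left them, time stands still between calls to the robot, and variables do not carry over. Pictures are saved under pics/ and viewed, and the job is handed in when it is done.

```bash
mkdir -p pics; ls; cat > h.py <<'E'
from cell import r
import cv2, numpy as np, json
from scipy.spatial.transform import Rotation as R
def snap(name,fn):
    c=r.camera(name); cv2.imwrite(f'pics/{fn}.png',c['color'])
    np.savez(f'pics/{fn}.npz',K=c['camera_matrix'],rv=c['rvec'],tv=c['tvec']); return c
def ray(fn,u,v,z):
    d=np.load(f'pics/{fn}.npz');Rm=cv2.Rodrigues(d['rv'])[0];t=d['tv'].reshape(3)
    o=-Rm.T@t; w=Rm.T@np.linalg.inv(d['K'])@np.array([u,v,1.]); return o+w*(z-o[2])/w[2]
def proj(fn,p):
    d=np.load(f'pics/{fn}.npz');return cv2.projectPoints(np.array(p,float).reshape(-1,3),d['rv'],d['tv'],d['K'],None)[0].reshape(-1,2)
def crop(fn,out,x0,y0,x1,y1,s):
    i=cv2.imread(f'pics/{fn}.png')[y0:y1,x0:x1]; cv2.imwrite(f'pics/{out}.png',cv2.resize(i,None,fx=s,fy=s,interpolation=cv2.INTER_CUBIC))
E
python3 - <<'E'
from h import *
for n in ("scene","top","wrist"): snap(n,n+"0")
s=r.get_state(); print(s)
for n in ("scene","top","wrist"):
    d=np.load(f'pics/{n}0.npz'); Rm=cv2.Rodrigues(d['rv'])[0]; print(n,-Rm.T@d['tv'].reshape(3), d['K'][0])
E
```

```text
pics
{'time_s': 0.15, 'qpos': array([-1.27129653e+00,  2.63389192e-01, -4.87838762e-02,  1.25939889e+00,
       -2.88489657e-05,  1.41550126e+00]), 'joint_velocities': array([ 0.0002973 , -0.00145666,  0.00120527, -0.00147464, -0.00130463,
        0.00016332]), 'joint_efforts': array([ 1.28566826e-03, -6.37824869e+01,  3.84648585e+01,  1.06268178e-02,
       -9.10897734e-05,  1.27573003e-05]), 'ee_pos': array([ 0.23054802, -0.47143485,  0.2309506 ]), 'tcp_rot': array([-3.14082189e+00, -9.14667709e-05,  4.54794839e-01]), 'force': array([ 0.06431317, -0.83164359,  0.56151554]), 'ft_torque': array([-0.02099918, -0.01065508,  0.0094855 ]), 'finger_gap': 0.08567397711837624}
scene [ 1.16822107 -0.02082818  0.75068077] [380.74571892   0.         254.10856286]
top [ 0.4820521  -0.04869657  0.98138015] [395.01458348   0.         253.33848062]
wrist [ 0.28930054 -0.44135044  0.37255446] [342.68291836   0.         259.63249209]
```

View pics/scene0.png

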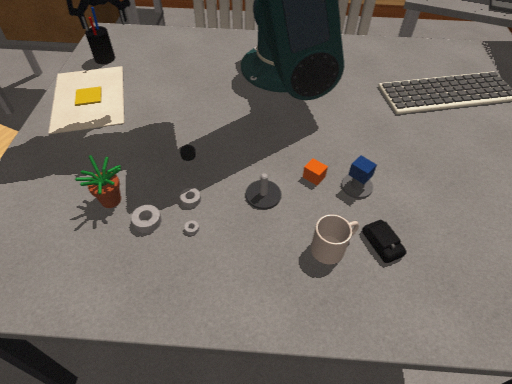

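View pics/top0.png

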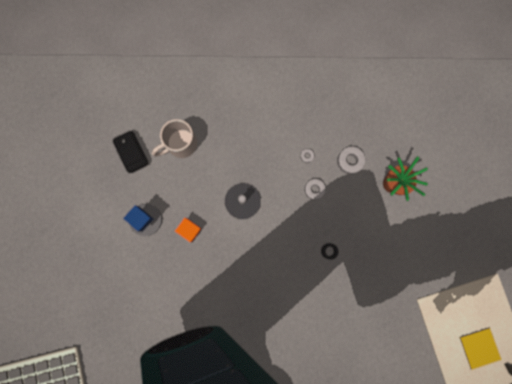

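View pics/wrist0.png

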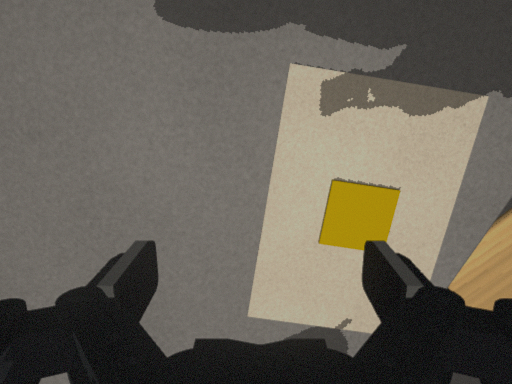

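Everything is visible. In the top view the steel rings are at (307,155) small, (315,188) middle and (351,159) large. The black ring is at (330,251), the pole at (242,200), the blue cap at (138,217) and the orange look-alike at (188,230). I'll zoom in.

```bash
python3 - <<'E'
from h import *
a=[]
for (u,v) in [(315,188),(330,251),(242,200),(138,217)]:
    i=cv2.imread('pics/top0.png')[v-30:v+30,u-30:u+30]; a.append(cv2.resize(i,(400,300) if 0 else (300,300),interpolation=cv2.INTER_CUBIC))
cv2.imwrite('pics/z0.png',np.vstack([np.hstack(a[:2]),np.hstack(a[2:])]))
a=[]
for (u,v) in [(190,198),(188,152),(264,185),(360,175)]:
    i=cv2.imread('pics/scene0.png')[v-30:v+30,u-30:u+30]; a.append(cv2.resize(i,(300,300),interpolation=cv2.INTER_CUBIC))
cv2.imwrite('pics/z1.png',np.vstack([np.hstack(a[:2]),np.hstack(a[2:])]))
E
```

```text
(no output)
```

View pics/z0.png

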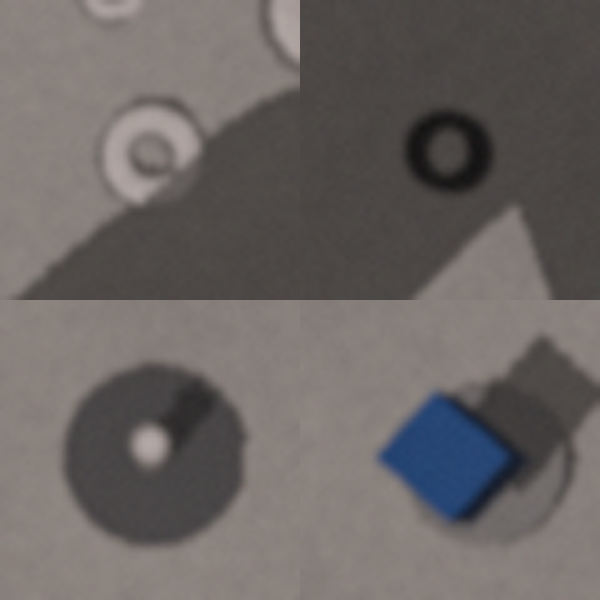

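View pics/z1.png

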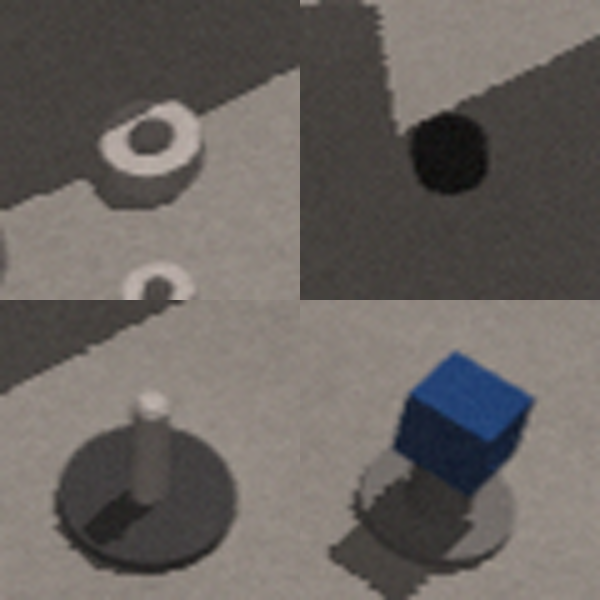

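```bash
python3 - <<'E'
from h import *
np.set_printoptions(precision=4,suppress=True)
f=lambda x,y,u0,v0:(u0+(x+.5)/5-.5,v0+(y+.5)/5-.5)
print('steel',ray('top0',*f(151.5,153.5,285,158),.02), ray('scene0',*f(152,137,160,168),.02))
print('black',ray('top0',*f(148.5,151,300,221),.024),ray('scene0',*f(450-300,143,158,122),.02))
print('tip',ray('top0',*f(151,145,212,170),.076),ray('scene0',*f(152,402-300,234,155),.076))
print('base',ray('top0',*f(154.5,155,212,170),.008),ray('scene0',*f(146.5,493-300,234,155),.008))
c=[ray('top0',*f(x-300,y-300,108,187),.085) for x,y in [(440,392),(380,457),(458,522),(520,460)]]
c2=[ray('scene0',*f(x-300,y-300,330,145),.085) for x,y in [(458,352),(413,395),(488,440),(533,400)]]
for q in(c,c2):
    print('cap',np.mean(q,0))
    for i in range(4):
        d=q[(i+1)%4]-q[i]; print(q[i],np.linalg.norm(d),np.degrees(np.arctan2(d[1],d[0])))
for n,(u,v) in dict(mug=(176,136),mouse=(131,151),orange=(188,230),small=(307,155),large=(351,159),plant=(400,180)).items(): print(n,ray('top0',u,v,.03))
E
```

```text
steel [ 0.598  -0.2114  0.02  ] [ 0.6    -0.2087  0.02  ]
black [ 0.4466 -0.2431  0.024 ] [ 0.4475 -0.2421  0.02  ]
tip [ 0.5664 -0.0331  0.076 ] [ 0.57   -0.0308  0.076 ]
base [ 0.5678 -0.0337  0.008 ] [ 0.5707 -0.0313  0.008 ]
cap [0.5201 0.2017 0.085 ]
[0.5497 0.2072 0.085 ] 0.03918416653382709 138.86281929281844
[0.5202 0.233  0.085 ] 0.046381293325474554 -128.67632078638465
[0.4912 0.1967 0.085 ] 0.038706890129812405 -43.806670057737094
[0.5192 0.1699 0.085 ] 0.04816377976430191 50.61441231993816
cap [0.5232 0.2075 0.085 ]
[0.4937 0.2036 0.085 ] 0.039646428923124005 -38.690292791948835
[0.5246 0.1788 0.085 ] 0.04206302058933937 50.97414319874222
[0.5511 0.2115 0.085 ] 0.03718143686821674 138.4088770946914
[0.5233 0.2362 0.085 ] 0.04403048047972131 -132.28284479643145
mug [0.7244 0.1307 0.03  ]
mouse [0.6861 0.2394 0.03  ]
orange [0.4947 0.0957 0.03  ]
small [ 0.679  -0.1915  0.03  ]
large [ 0.6698 -0.2996  0.03  ]
plant [ 0.6184 -0.4184  0.03  ]
```

```bash
cat >> h.py <<'E'
np.set_printoptions(precision=4,suppress=True)
def plan(p,rpy=None):
    s=r.get_state(); R0=R.from_euler('xyz',s['tcp_rot']); R1=R0 if rpy is None else R.from_euler('xyz',rpy)
    print('t',s['time_s'],'pos',s['ee_pos'],'rot',s['tcp_rot'],'q',s['qpos'],'gap',s['finger_gap'],'F',s['force'])
    print('turn',(R0.inv()*R1).as_rotvec(),'shift mm',R0.inv().apply(np.array(p)-s['ee_pos'])*1000)
E
python3 - <<'E'
from h import *
plan([.599,-.210,.13],[3.1416,0,.45])
E
```

```text
t 0.15 pos [ 0.2305 -0.4714  0.231 ] rot [-3.1408 -0.0001  0.4548] q [-1.2713  0.2634 -0.0488  1.2594 -0.      1.4155] gap 0.08567397711837624 F [ 0.0643 -0.8316  0.5615]
turn [-0.0008 -0.0001  0.0048] shift mm [445.8326 -72.9296 101.0476]
```

```bash
python3 -m creep '[[[0,0,0,45,-7,10,100],[0,0,0,90,-15,20,100],[0,0,0,135,-22,30,100],[0,0,0,180,-30,40,100],[0,0,0,225,-37,50,100],[0,0,0,270,-44,60,100],[0,0,0,315,-52,70,100],[0,0,0,350,-58,80,100]]]'
python3 -m creep '[[[0,0,0,40,-7,9,100],[0,0,0,70,-11,15,100],[0,0,0,90,-14,20,100],[0,0,0,96,-15,21,100],[0,0,0,96,-15,21,100],[0,0,0,96,-15,21,100]]]'
python3 - <<'E'
from h import *
plan([.599,-.210,.13],[3.1416,0,.45])
snap('wrist','w1')
E
```

```text
time_s: 0.95
ee_pos: [0.5213, -0.2639, 0.1506]
tcp_rot: [-3.141, -0.0, 0.456]
force: [-0.4, -0.5, 0.1]
finger_gap: 0.0852
time_s: 1.55
ee_pos: [0.5985, -0.2109, 0.1306]
tcp_rot: [3.141, 0.0, 0.454]
force: [-0.8, -0.8, 0.1]
finger_gap: 0.0856
t 1.55 pos [ 0.5985 -0.2109  0.1306] rot [3.1414 0.0002 0.454 ] q [-0.467   0.4924  0.0383  1.1166 -0.0003  2.2206] gap 0.08555564708571507 F [-0.8104 -0.7669  0.1036]
turn [0.0002 0.0002 0.004 ] shift mm [ 0.8455 -0.634   0.5943]
```

View pics/w1.png

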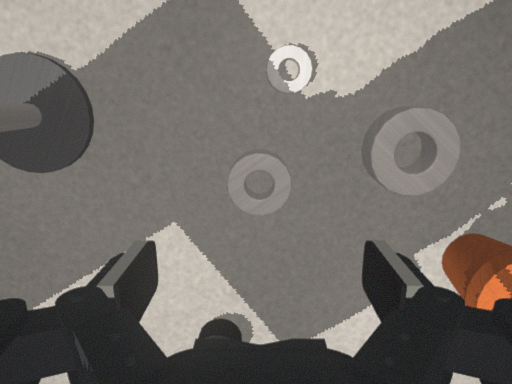

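The wrist view shows the middle ring at (260,183) with the large ring to its right at (415,151). The small ring is at (289,69) and the pole base is at left.

```bash
python3 - <<'E'
from h import *
g=cv2.imread('pics/w1.png')
crop('w1','z2',210,135,310,235,6)
print(ray('w1',259.5,182.5,.02), ray('w1',40,115,.076))
print(proj('w1',[[.599,-.21,.02],[.5985,-.2109,.0]]))
E
```

```text
[ 0.6001 -0.2087  0.02  ] [ 0.594  -0.0749  0.076 ]
[[260.3446 184.5233]
 [260.9967 179.3991]]
```

View pics/z2.png

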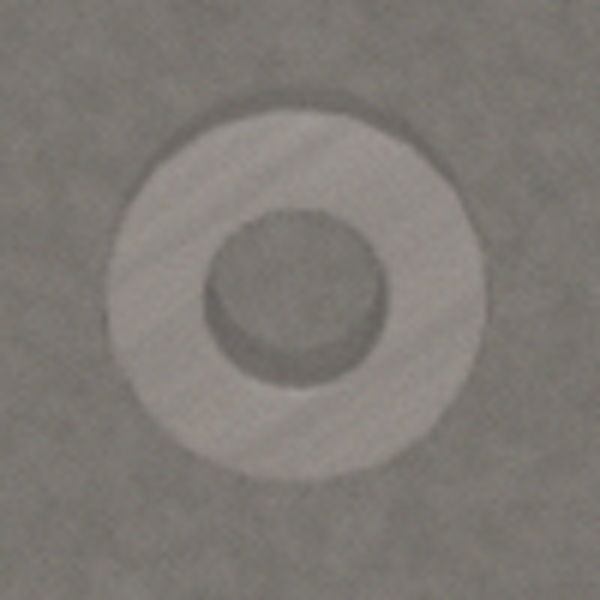

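```bash
python3 -m creep '[[[0,0,0,1.5,-1,35,100],[0,0,0,1.5,-1,70,100],[0,0,0,1.5,-1,100,100],[0,0,0,1.5,-1,120,100],[0,0,0,1.5,-1,127,100],[0,0,0,1.5,-1,127,100]]]'
python3 -m creep '[[[0,0,0,0,0,0,50],[0,0,0,0,0,0,50],[0,0,0,0,0,0,50],[0,0,0,0,0,0,50],[0,0,0,0,0,0,50],[0,0,0,0,0,0,50],[0,0,0,0,0,0,50],[0,0,0,0,0,0,50]]]' 40
python3 - <<'E'
from h import *
snap('wrist','w2')
E
```

```text
time_s: 2.2
ee_pos: [0.5995, -0.2091, 0.0032]
tcp_rot: [-3.141, 0.001, 0.454]
force: [-0.4, -0.5, -0.1]
finger_gap: 0.0852
time_s: 3.0
ee_pos: [0.6007, -0.209, 0.0045]
tcp_rot: [3.14, -0.001, 0.455]
force: [-1.2, -0.2, 7.3]
finger_gap: 0.048
```

View pics/w2.png

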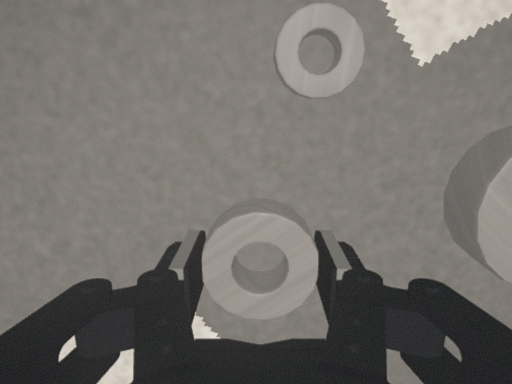

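```bash
python3 -m creep '[[[0,0,0,0,0,-3,30],[0,0,0,0,0,-3,30],[0,0,0,0,0,-3,30],[0,0,0,0,0,-15,30],[0,0,0,0,0,-40,30],[0,0,0,0,0,-75,30],[0,0,0,0,0,-100,30],[0,0,0,0,0,-100,30]]]' 40
python3 - <<'E'
from h import *
snap('wrist','w3')
snap('scene','s3')
E
```

```text
time_s: 3.85
ee_pos: [0.6018, -0.2093, 0.1075]
tcp_rot: [3.137, -0.004, 0.455]
force: [0.3, -0.3, -2.0]
finger_gap: 0.0477
```

View pics/w3.png

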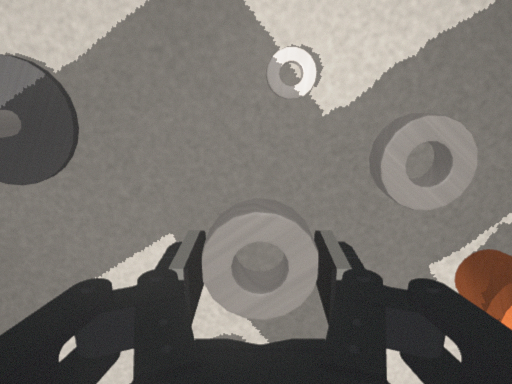

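View pics/s3.png

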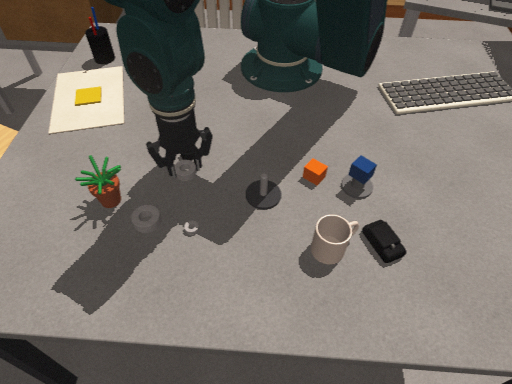

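```bash
python3 - <<'E'
from h import *
s=r.get_state()
c=ray('w3',260.5,265.5,s['ee_pos'][2]+.0155); R0=R.from_euler('xyz',s['tcp_rot'])
print(c, R0.inv().apply(c-s['ee_pos']))
plan([.514,-.058,.115])
E
```

```text
[ 0.599  -0.2096  0.1192] [-0.0015  0.0004 -0.0155]
t 3.95 pos [ 0.6002 -0.2086  0.1037] rot [ 3.1409 -0.0005  0.4548] q [-0.4626  0.5093 -0.0082  1.0525 -0.      2.2241] gap 0.04768462006786577 F [-0.6055 -0.0697 -3.0383]
turn [0. 0. 0.] shift mm [ -11.2779 -173.1804  -11.4272]
```

```bash
python3 -m creep '[[[0,0,0,-2,-25,-5,30],[0,0,0,-4,-60,-10,30],[0,0,0,-7,-100,-12,30],[0,0,0,-9,-140,-12,30],[0,0,0,-11,-165,-12,30],[0,0,0,-11,-173,-12,30],[0,0,0,-11,-173,-12,30],[0,0,0,-11,-173,-12,30]]]'
python3 - <<'E'
from h import *
snap('wrist','w4'); print(r.get_state()['ee_pos'],r.get_state()['tcp_rot'])
E
```

```text
time_s: 4.75
ee_pos: [0.5146, -0.0586, 0.1149]
tcp_rot: [3.142, 0.0, 0.455]
force: [0.9, 0.1, -2.8]
finger_gap: 0.0476
[ 0.5147 -0.0588  0.1149] [3.1416 0.0003 0.4542]
```

View pics/w4.png

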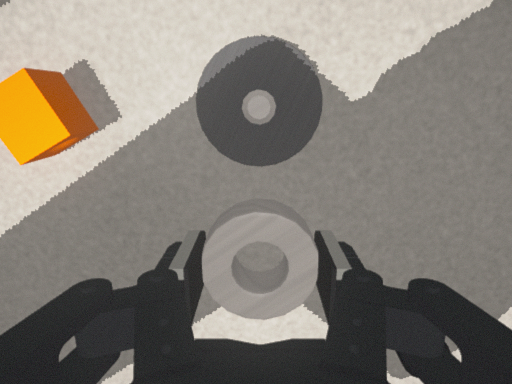

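```bash
python3 - <<'E'
from h import *
crop('w4','z4',190,30,330,170,4)
crop('w4','z5',190,195,330,325,4)
E
```

```text
(no output)
```

View pics/z4.png

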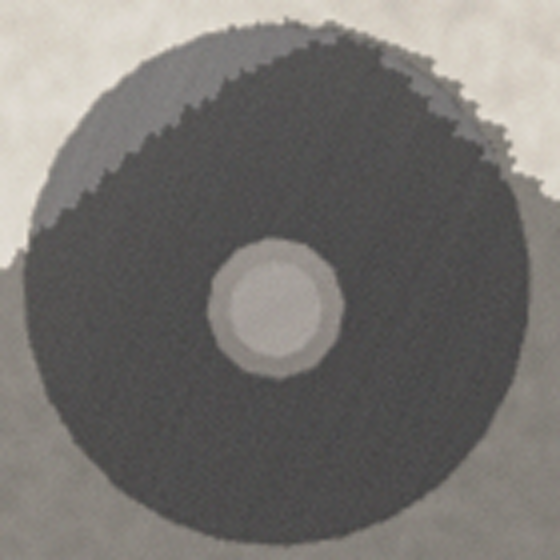

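View pics/z5.png

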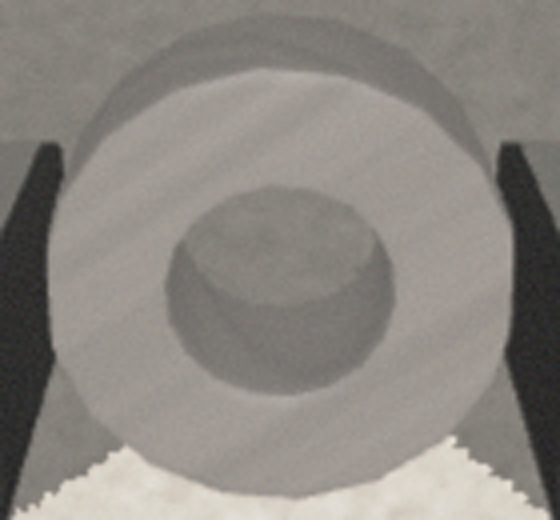

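```bash
cat >> h.py <<'E'
from scipy.optimize import least_squares
def circ(fn,box,rad,z,g=(0.5,0)):
    """centre xy of horizontal circle from its pixel extents box (umin,umax,vmin,vmax)"""
    a=np.linspace(0,2*np.pi,180,endpoint=False)
    def f(x):
        p=proj(fn,np.c_[x[0]+rad*np.cos(a),x[1]+rad*np.sin(a),0*a+(x[2] if len(x)>2 else z)])
        return np.array([p[:,0].min(),p[:,0].max(),p[:,1].min(),p[:,1].max()])-box
    x0=list(ray(fn,(box[0]+box[1])/2,(box[2]+box[3])/2,z)[:2])
    o=least_squares(f,x0); o3=least_squares(f,x0+[z],x_scale=.01); return o.x,o.fun,o3.x,o3.fun
E
python3 - <<'E'
from h import *
b=lambda a,u0,v0,s:[u0+(a[0]+.5)/s-.5,u0+(a[1]+.5)/s-.5,v0+(a[2]+.5)/s-.5,v0+(a[3]+.5)/s-.5]
print(circ('w4',b((48,515,68,497),190,195,4),.025,.1304))
print(circ('w4',b((167,394,185,396),190,195,4),.0115,.1304))
print('pole',circ('w4',b((207,345,238,379),190,30,4),.009,.073))
print('tip',circ('w4',b((230,321,261,356),190,30,4),.006,.076))
s=r.get_state(); print(s['ee_pos'],s['tcp_rot'])
E
```

```text
(array([ 0.5126, -0.0583]), array([-3.1078,  3.1098, -1.6843,  2.3876]), array([ 0.51  , -0.0596,  0.1245]), array([-0.3768,  0.3769,  0.3981, -0.4355]))
(array([ 0.5127, -0.0582]), array([ 0.1067, -0.1068,  0.7591, -0.833 ]), array([ 0.5137, -0.0577,  0.1324]), array([-0.3483,  0.3483,  0.3768, -0.3937]))
pole (array([ 0.5681, -0.0305]), array([-0.0176,  0.0176, -0.1174,  0.1242]), array([ 0.5681, -0.0305,  0.0723]), array([ 0.0514, -0.0514, -0.0493,  0.0506]))
tip (array([ 0.5682, -0.0304]), array([-0.3291,  0.3292, -0.1476,  0.1589]), array([ 0.5681, -0.0304,  0.0723]), array([-0.0924,  0.0924,  0.0892, -0.0907]))
[ 0.5147 -0.0588  0.1149] [3.1416 0.0003 0.4542]
```

```bash
python3 -m creep '[[[0,0,0,20,0,0,30],[0,0,0,45,0,0,30],[0,0,0,58,-1,5,30],[0,0,0,61,-1,15,30],[0,0,0,61,-1,25,30],[0,0,0,61,-1,28,30],[0,0,0,61,-1,28,30]]]'
python3 -m creep '[[[0,0,0,0,0,4,30],[0,0,0,0,0,8,30],[0,0,0,0,0,11,30],[0,0,0,0,0,13,30],[0,0,0,0,0,13,30]]]'
python3 - <<'E'
from h import *
print(r.get_state()['force'],r.get_state()['ee_pos'])
snap('wrist','w5');snap('scene','s5'); crop('s5','z6',200,110,340,220,5)
E
```

```text
time_s: 5.5
ee_pos: [0.5675, -0.0306, 0.0865]
tcp_rot: [-3.141, 0.001, 0.454]
force: [-0.2, -0.5, -1.8]
finger_gap: 0.0475
time_s: 6.0
ee_pos: [0.5685, -0.0303, 0.074]
tcp_rot: [-3.141, 0.0, 0.455]
force: [-1.0, -0.4, -2.3]
finger_gap: 0.0476
[-0.9534 -0.4201 -2.3385] [ 0.5685 -0.0303  0.074 ]
```

View pics/w5.png

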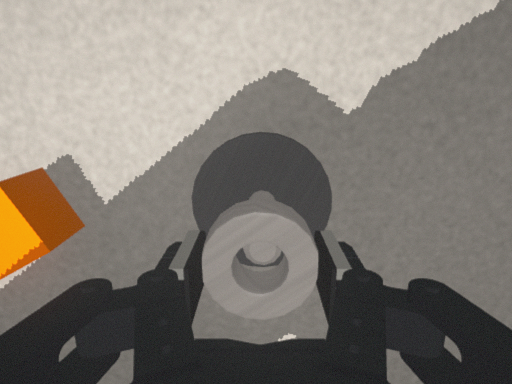

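View pics/z6.png

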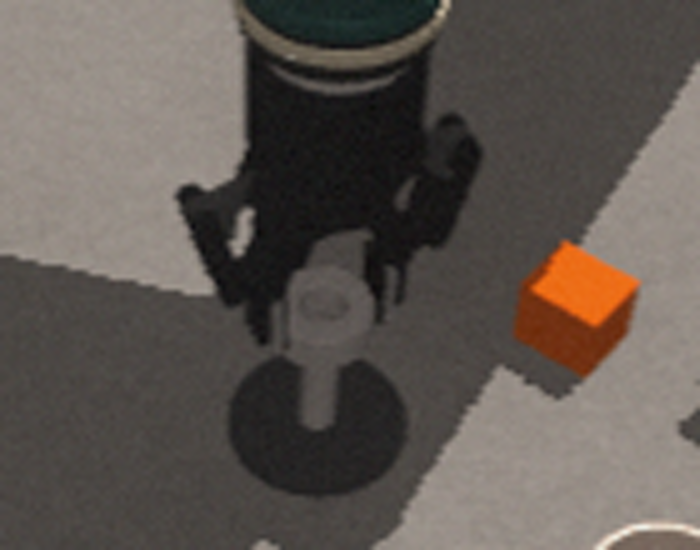

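The tip at (261,248) shows inside the bore and there is no contact force, so I'll lower.

```bash
python3 -m creep '[[[0,0,0,0,0,10,30],[0,0,0,0,0,20,30],[0,0,0,0,0,30,30],[0,0,0,0,0,40,30],[0,0,0,0,0,48,30],[0,0,0,0,0,52,30],[0,0,0,0,0,52,30]]]'
python3 -m creep '[[[0,0,0,0,0,0,75],[0,0,0,0,0,0,90],[0,0,0,0,0,0,100],[0,0,0,0,0,0,100],[0,0,0,0,0,-5,100]]]'
python3 - <<'E'
from h import *
print(r.get_state()['force'],r.get_state()['ee_pos'])
snap('wrist','w6');snap('scene','s6'); crop('s6','z7',200,110,340,220,5)
E
```

```text
time_s: 6.8
ee_pos: [0.5684, -0.0303, 0.0217]
tcp_rot: [-3.141, 0.001, 0.455]
force: [-0.7, 0.7, -2.8]
finger_gap: 0.0476
time_s: 7.3
ee_pos: [0.5683, -0.0302, 0.0272]
tcp_rot: [-3.141, 0.001, 0.455]
force: [-0.2, 0.1, 0.6]
finger_gap: 0.0855
[-0.2298  0.0522  0.5975] [ 0.5683 -0.0302  0.0272]
```

View pics/w6.png

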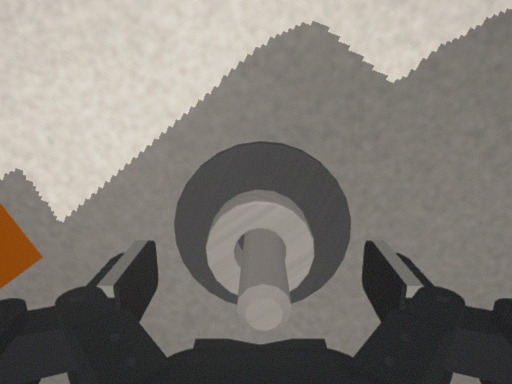

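View pics/z7.png

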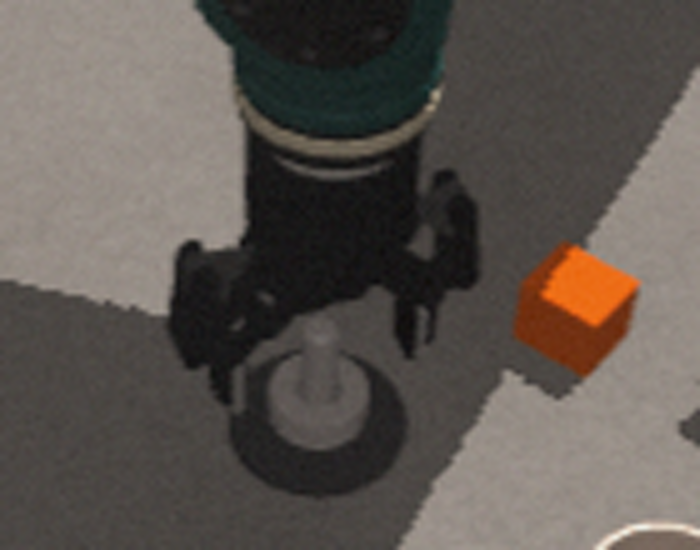

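Steel is home flat on the plate. Next is the black collar.

```bash
python3 -m creep '[[[0,0,0,0,0,-40,100],[0,0,0,0,0,-80,100],[0,0,0,0,0,-105,100],[0,0,0,-40,25,-110,100],[0,0,0,-80,50,-110,100],[0,0,0,-120,75,-110,100],[0,0,0,-160,100,-110,100],[0,0,0,-195,125,-110,100]]]'
python3 - <<'E'
from h import *
plan([.4485,-.241,.12],[3.1416,0,.45])
E
```

```text
time_s: 8.2
ee_pos: [0.4469, -0.2297, 0.1376]
tcp_rot: [3.141, -0.0, 0.455]
force: [1.9, -0.7, 0.1]
finger_gap: 0.0855
t 8.2 pos [ 0.4469 -0.2297  0.1376] rot [ 3.1411 -0.0002  0.4547] q [-0.6369  0.2737 -0.297   0.9996 -0.0001  2.05  ] gap 0.08549282066518368 F [ 1.9287 -0.6817  0.0797]
turn [ 0.0005 -0.0002  0.0047] shift mm [-3.5752 10.8771 17.6245]
```

```bash
python3 -m creep '[[[0,0,0,-3,10,10,100],[0,0,0,-3,11,18,100],[0,0,0,-3,11,18,100]]]'
python3 - <<'E'
from h import *
print(r.get_state()['ee_pos'])
snap('wrist','w7');crop('w7','z8',210,135,310,235,6)
E
```

```text
time_s: 8.5
ee_pos: [0.4503, -0.2385, 0.1181]
tcp_rot: [-3.14, 0.001, 0.455]
force: [-0.1, 0.4, -0.1]
finger_gap: 0.0851
[ 0.4503 -0.2385  0.1181]
```

View pics/z8.png

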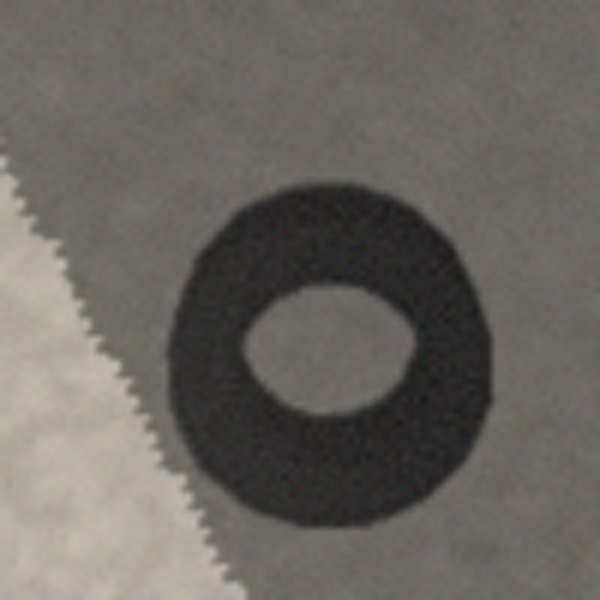

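```bash
python3 - <<'E'
from h import *
print(circ('w7',[210+168.5/6-.5,210+492.5/6-.5,135+209/6,135+527/6-.5],.020,.024))
x=circ('w7',[210+168.5/6-.5,210+492.5/6-.5,135+209/6,135+527/6-.5],.020,.024)[0]
plan([x[0],x[1],.006])
E
```

```text
(array([ 0.4477, -0.2422]), array([-0.8824,  0.8813, -0.451 ,  0.5321]), array([ 0.4462, -0.2431,  0.0179]), array([-0.1764,  0.1763,  0.1801, -0.1878]))
t 8.55 pos [ 0.4506 -0.2382  0.1187] rot [-3.14    0.0005  0.4558] q [-0.6465  0.301  -0.3128  0.9586  0.0003  2.0393] gap 0.08552675094599958 F [-0.2128  0.2708  0.2668]
turn [0. 0. 0.] shift mm [ -4.2625   2.5103 112.6545]
```

```bash
python3 -m creep '[[[0,0,0,-2,1,35,100],[0,0,0,-2,1,60,100],[0,0,0,-2,1,75,100],[0,0,0,-2,1,80,100],[0,0,0,-2,1,80,100],[0,0,0,-2,1,80,100]]]'
python3 - <<'E'
from h import *
plan([.448,-.2415,.007])
E
```

```text
time_s: 9.15
ee_pos: [0.4498, -0.241, 0.0401]
tcp_rot: [3.141, -0.0, 0.456]
force: [-1.1, -0.1, 1.4]
finger_gap: 0.0856
t 9.15 pos [ 0.4498 -0.241   0.0401] rot [ 3.1407 -0.0005  0.4557] q [-0.6518  0.3766 -0.4425  0.7507  0.      2.0341] gap 0.08555808703859805 F [-1.091  -0.0919  1.4013]
turn [0. 0. 0.] shift mm [-1.8001 -0.3904 33.103 ]
```

```bash
python3 -m creep '[[[0,0,0,-2,0,20,100],[0,0,0,-2,0,32,100],[0,0,0,-2,0,32,80],[0,0,0,-2,0,32,60],[0,0,0,-2,0,32,30],[0,0,0,-2,0,32,30],[0,0,0,-2,0,32,30],[0,0,0,-2,0,32,30]]]' 25
python3 -m creep '[[[0,0,0,0,0,0,30],[0,0,0,0,0,0,30],[0,0,0,0,0,0,30]]]'
python3 -c "
from h import *
snap('wrist','w8')"
```

```text
time_s: 9.95
ee_pos: [0.4479, -0.2424, 0.0084]
tcp_rot: [3.14, -0.001, 0.455]
force: [-1.3, 1.5, 9.5]
finger_gap: 0.0389
time_s: 10.25
ee_pos: [0.4479, -0.2424, 0.0084]
tcp_rot: [3.14, -0.001, 0.455]
force: [-0.8, 1.5, 9.9]
finger_gap: 0.039
```

View pics/w8.png

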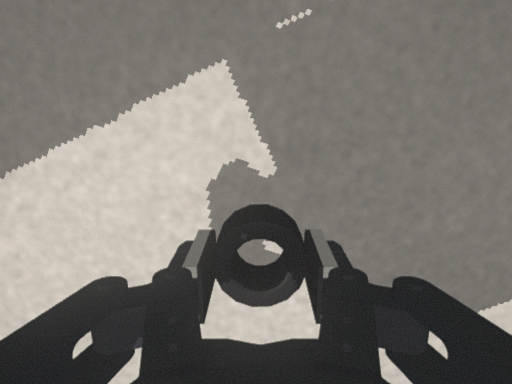

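```bash
python3 -m creep '[[[0,0,0,0,0,-5,30],[0,0,0,0,0,-30,30],[0,0,0,0,0,-70,30],[0,0,0,20,-20,-105,30],[0,0,0,45,-45,-110,30],[0,0,0,75,-75,-110,30],[0,0,0,105,-105,-110,30],[0,0,0,130,-130,-110,30]]]'
python3 - <<'E'
from h import *
plan([.5145,-.0585,.118])
E
```

```text
time_s: 11.1
ee_pos: [0.5075, -0.0663, 0.1182]
tcp_rot: [3.141, -0.001, 0.455]
force: [0.4, -0.5, -0.1]
finger_gap: 0.0394
t 11.1 pos [ 0.5075 -0.0663  0.1182] rot [ 3.1409 -0.0009  0.4552] q [-0.2894  0.303  -0.3112  0.9555  0.0001  2.3971] gap 0.03941132634950373 F [ 0.419  -0.4943 -0.0518]
turn [0. 0. 0.] shift mm [ 9.7283 -3.9553  0.1649]
```

```bash
python3 -m creep '[[[0,0,0,8,-2,0,30],[0,0,0,8,-2,0,30],[0,0,0,8,-2,0,30],[0,0,0,8,-2,0,30]]]'
python3 - <<'E'
from h import *
snap('wrist','w9');crop('w9','z9',190,30,330,170,4)
crop('w9','z10',190,195,330,325,4)
s=r.get_state(); print(s['ee_pos'],s['tcp_rot'])
E
```

```text
time_s: 11.5
ee_pos: [0.513, -0.064, 0.1174]
tcp_rot: [3.142, 0.0, 0.453]
force: [-0.8, -0.0, 0.3]
finger_gap: 0.0396
[ 0.513  -0.0639  0.1173] [3.1416 0.0002 0.4533]
```

View pics/z9.png

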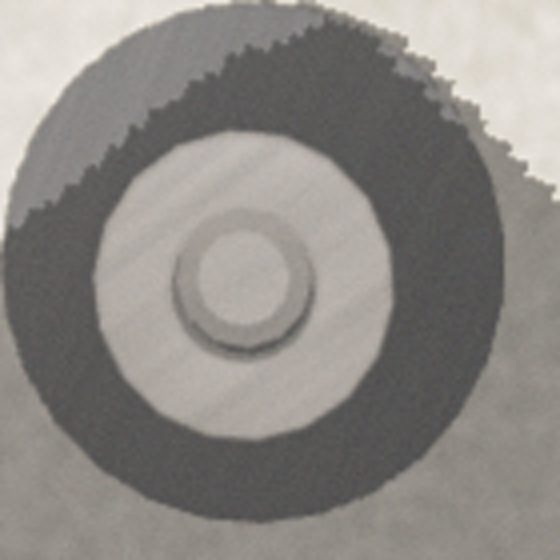

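View pics/z10.png

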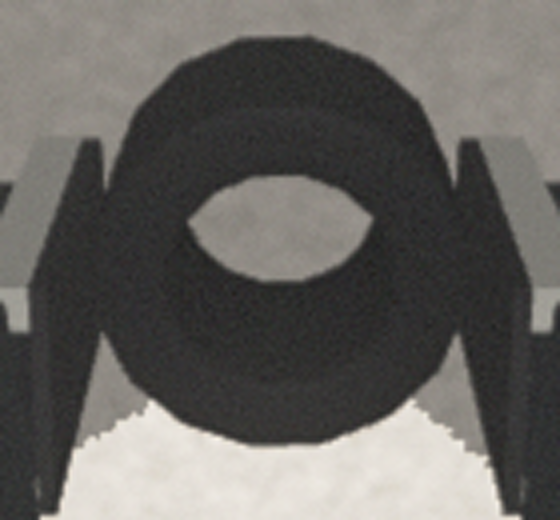

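```bash
python3 - <<'E'
from h import *
b=lambda a,u0,v0,s:[u0+(a[0]+.5)/s-.5,u0+(a[1]+.5)/s-.5,v0+(a[2]+.5)/s-.5,v0+(a[3]+.5)/s-.5]
i=cv2.imread('pics/w9.png')[195:325,190:330]; i=cv2.resize(cv2.convertScaleAbs(i,alpha=3.5,beta=-60),None,fx=5,fy=4.5,interpolation=cv2.INTER_CUBIC); cv2.imwrite('pics/z11.png',i)
print('blk',circ('w9',b((168,394,175,385),190,195,4),.0115,.133)[:2])
print('tip',circ('w9',b((195,292,231,327),190,30,4),.006,.076)[:2])
print('steel',circ('w9',b((94,394,131,441),190,30,4),.025,.028)[:2])
E
```

```text
blk (array([ 0.5122, -0.0631]), array([-0.1015,  0.1015,  0.5162, -0.5579]))
tip (array([ 0.568 , -0.0306]), array([ 0.518 , -0.5181,  0.0016, -0.0107]))
steel (array([ 0.5655, -0.0305]), array([-0.7492,  0.7495, -0.6425,  0.7672]))
```

View pics/z11.png

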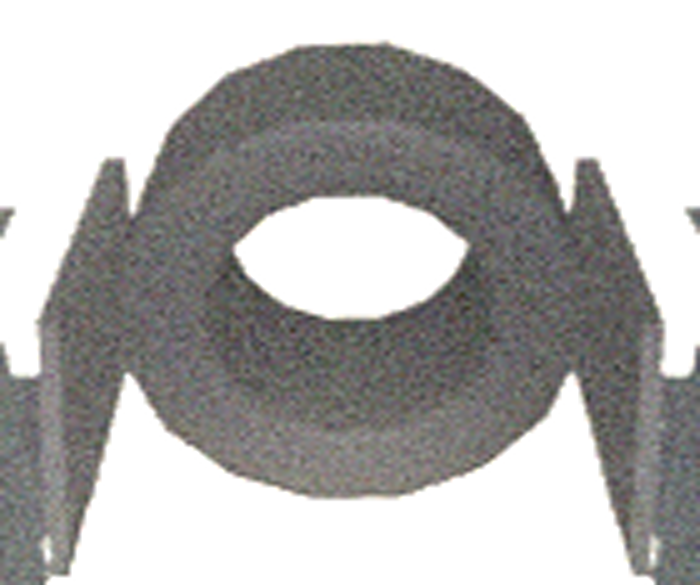

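```bash
python3 -m creep '[[[0,0,0,25,-2,0,30],[0,0,0,50,-4,0,30],[0,0,0,62,-5,8,30],[0,0,0,64,-5,18,30],[0,0,0,64,-5,22,30],[0,0,0,64,-5,22,30],[0,0,0,64,-5,22,30]]]'
python3 - <<'E'
from h import *
plan([.5688,-.0314,.078])
E
```

```text
time_s: 12.25
ee_pos: [0.5679, -0.0307, 0.0953]
tcp_rot: [-3.141, 0.0, 0.454]
force: [0.7, 0.5, 0.4]
finger_gap: 0.0394
t 12.25 pos [ 0.5679 -0.0307  0.0953] rot [-3.1413  0.0005  0.4542] q [-0.1973  0.411  -0.2061  0.9542 -0.0001  2.4901] gap 0.03940291981814807 F [0.695  0.4549 0.4353]
turn [0. 0. 0.] shift mm [ 0.4981  0.9921 17.2995]
```

```bash
python3 -m creep '[[[0,0,0,0.5,0.7,6,30],[0,0,0,0.5,0.7,12,30],[0,0,0,0.5,0.7,16,30],[0,0,0,0.5,0.7,20,30],[0,0,0,0.5,0.7,20,30]]]'
python3 - <<'E'
from h import *
plan([.5688,-.0314,.078])
snap('wrist','w10');i=cv2.imread('pics/w10.png')[195:325,190:330]; i=cv2.resize(cv2.convertScaleAbs(i,alpha=2,beta=-20),None,fx=5,fy=4.5,interpolation=cv2.INTER_CUBIC); cv2.imwrite('pics/z12.png',i)
E
```

```text
time_s: 12.75
ee_pos: [0.569, -0.0307, 0.0746]
tcp_rot: [-3.141, 0.001, 0.455]
force: [-0.2, 0.3, -0.2]
finger_gap: 0.0396
t 12.75 pos [ 0.569  -0.0307  0.0746] rot [-3.141   0.0007  0.4548] q [-0.1968  0.4301 -0.2363  0.9053  0.      2.49  ] gap 0.03959319842966206 F [-0.1934  0.2594 -0.227 ]
turn [0. 0. 0.] shift mm [-0.5196  0.5676 -3.3534]
```

View pics/z12.png

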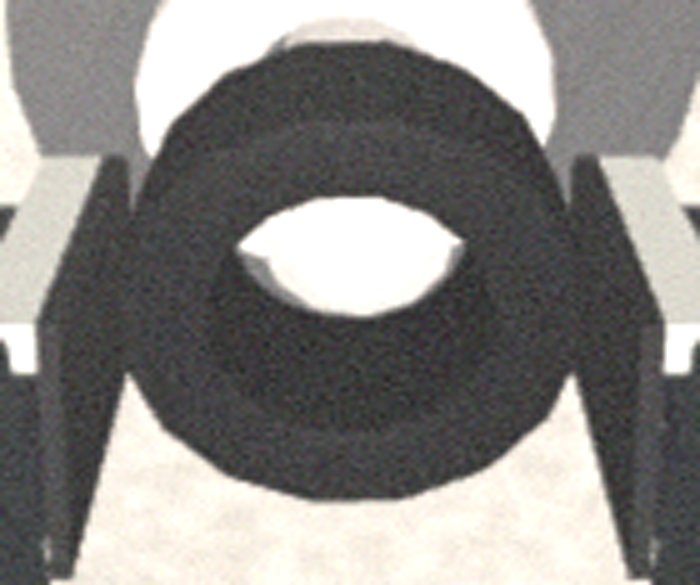

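```bash
python3 -m creep '[[[0,0,0,0,0,8,30],[0,0,0,0,0,16,30],[0,0,0,0,0,24,30],[0,0,0,0,0,31,30],[0,0,0,0,0,35,30],[0,0,0,0,0,35,30]]]'
python3 -m creep '[[[0,0,0,0,0,0,70],[0,0,0,0,0,0,100],[0,0,0,0,0,0,100],[0,0,0,0,0,0,100]]]'
python3 -m creep '[[[0,0,0,0,0,-40,100],[0,0,0,0,0,-80,100],[0,0,0,-20,0,-100,100],[0,0,0,-50,0,-110,100],[0,0,0,-60,0,-110,100],[0,0,0,-60,0,-110,100]]]'
python3 - <<'E'
from h import *
snap('wrist','w11');snap('scene','s11'); crop('s11','z13',230,150,310,220,8)
print(r.get_state()['ee_pos'])
E
```

```text
time_s: 13.4
ee_pos: [0.569, -0.0307, 0.0396]
tcp_rot: [-3.141, 0.001, 0.455]
force: [0.1, 0.2, -0.1]
finger_gap: 0.0385
time_s: 13.8
ee_pos: [0.5695, -0.0308, 0.0405]
tcp_rot: [3.141, -0.0, 0.455]
force: [1.1, -0.3, -0.0]
finger_gap: 0.085
time_s: 14.4
ee_pos: [0.5148, -0.0575, 0.1505]
tcp_rot: [3.141, -0.0, 0.454]
force: [0.4, 0.1, 0.2]
finger_gap: 0.0851
[ 0.5159 -0.057   0.1499]
```

View pics/w11.png

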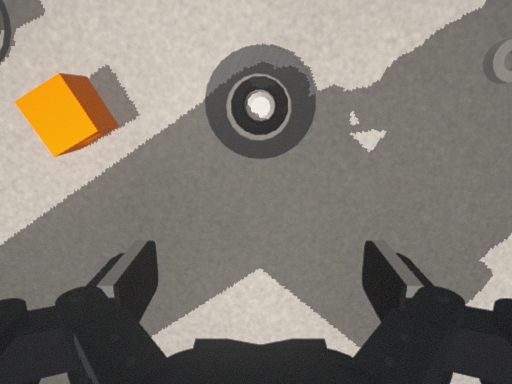

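View pics/z13.png

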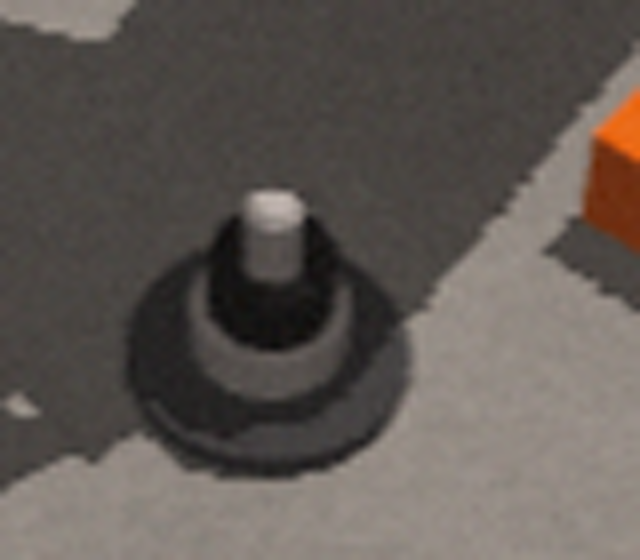

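Both collars are seated. Before the cap, I'll look at it from the wrist and collect some kinematic data.

```bash
cat >> h.py <<'E'
def log():
    s=r.get_state(); open('log.txt','a').write(json.dumps([list(s['qpos']),list(s['ee_pos']),list(s['tcp_rot'])])+'\n'); return s
E
python3 -c "
from h import *
log(); plan([.43,.08,.2],[3.1416,0,.873])"
```

```text
t 14.5 pos [ 0.5159 -0.057   0.1499] rot [-3.1414 -0.0001  0.4544] q [-0.2672  0.2921 -0.2338  1.045   0.0002  2.4199] gap 0.08546351907269209 F [0.4394 0.1517 0.1412]
turn [-0.0002 -0.0001 -0.4186] shift mm [ -17.0181 -160.784   -50.0224]
```

```bash
python3 -m creep '[[[0,0,-0.05,-3,-20,-10,100],[0,0,-0.1,-6,-45,-20,100],[0,0,-0.15,-9,-70,-30,100],[0,0,-0.2,-11,-95,-40,100],[0,0,-0.25,-13,-120,-45,100],[0,0,-0.3,-15,-140,-50,100],[0,0,-0.37,-17,-155,-50,100],[0,0,-0.42,-17,-161,-50,100]]]'
python3 -c "
from h import *
log()"
python3 -m creep '[[[0,0.1,0,0,0,0,100],[0,0.22,0,0,0,0,100],[0,0.35,0,0,0,0,100],[0,0.45,0,0,0,0,100],[0,0.5,0,0,0,0,100],[0,0.5,0,0,0,0,100],[0,0.5,0,0,0,0,100]]]'
python3 -c "
from h import *
print(log()['qpos'])
snap('wrist','w12')"
```

```text
time_s: 15.3
ee_pos: [0.4286, 0.082, 0.2005]
tcp_rot: [-3.141, -0.0, 0.881]
force: [-0.1, -1.2, -0.4]
finger_gap: 0.0851
time_s: 16.0
ee_pos: [0.4295, 0.0803, 0.2004]
tcp_rot: [-3.142, -0.499, 0.875]
force: [-0.0, -0.3, 0.9]
finger_gap: 0.0854
[-0.3106 -0.0606 -0.6177  0.8122  0.4591  2.0029]
```

View pics/w12.png

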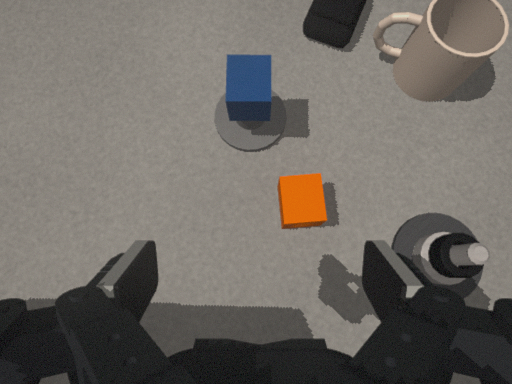

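```bash
python3 -c "
from h import *
i=cv2.imread('pics/w12.png')[40:160,200:300]; a=cv2.resize(cv2.convertScaleAbs(i,alpha=2.5),None,fx=5,fy=5,interpolation=cv2.INTER_CUBIC)
cv2.imwrite('pics/z14.png',a[:600])
i=cv2.imread('pics/scene0.png')[145:205,330:390]; cv2.imwrite('pics/z15.png',cv2.resize(cv2.convertScaleAbs(i,alpha=2.5),None,fx=9,fy=9,interpolation=cv2.INTER_CUBIC))"
```

```text
(no output)
```

View pics/z14.png

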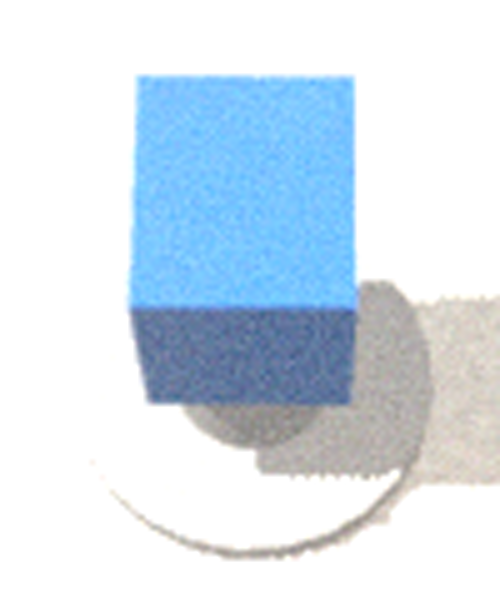

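View pics/z15.png

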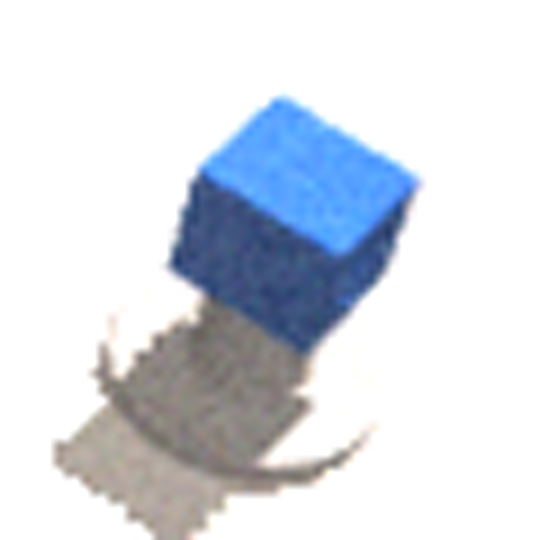

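The enhanced crop shows the cap face nearest the robot is plain, so the hole must be on the far (+50°) end. Pitching the tool up after a vertical grasp would then turn the hole up. I'll fit a kinematic model to check reach.

```bash
cat > fk.py <<'E'
from h import *
D=[json.loads(l) for l in open('log.txt')]
D+=[[[-1.27129653,.263389192,-.0487838762,1.25939889,0,1.41550126],[.23054802,-.47143485,.2309506],[-3.14082,0,.4548]],
[[-0.467,0.4924,0.0383,1.1166,-0.0003,2.2206],[0.5985,-0.2109,0.1306],[3.1414,0.0002,0.454]],
[[-0.4626,0.5093,-0.0082,1.0525,0,2.2241],[0.6002,-0.2086,0.1037],[3.1409,-0.0005,0.4548]],
[[-0.6369,0.2737,-0.297,0.9996,-0.0001,2.05],[0.4469,-0.2297,0.1376],[3.1411,-0.0002,0.4547]],
[[-0.6518,0.3766,-0.4425,0.7507,0,2.0341],[0.4498,-0.241,0.0401],[3.1407,-0.0005,0.4557]],
[[-0.1968,0.4301,-0.2363,0.9053,0,2.49],[0.569,-0.0307,0.0746],[-3.141,.0007,.4548]]]
Ry=lambda a:R.from_euler('y',a); Rz=lambda a:R.from_euler('z',a); Rx=lambda a:R.from_euler('x',a)
s5=1;s6=1
def fk(q,p,s5=None,s6=None):
    # p: A vec(x,z) shoulder, upper L, fore (x,z), wrist offset(y lateral), D1 (wrist4->5), D2 (5->tcp)
    s5=s5 if s5 else S[0]; s6=s6 if s6 else S[1]
    r1=Rz(q[0]); x=r1.apply([p[0],p[6],p[1]])
    r2=r1*Ry(q[1]); x=x+r2.apply([p[7],0,p[2]])
    r3=r2*Ry(-q[2]); x=x+r3.apply([p[3],0,p[4]])
    r4=r3*Ry(q[3])   # tool axis = r4 x
    x=x+r4.apply([p[8],0,p[9]])
    r5=r4*Rz(s5*q[4]); x=x+r5.apply([p[5],0,0])
    # base tool frame: z->x ; x-> z-ish
    T=R.from_matrix(np.array([[0,0,1],[0,-1,0],[1,0,0]]).astype(float))
    r6=r5*Rx(s6*q[5])*T
    return x,r6
S=[1,1]
def res(p):
    o=[]
    for q,x,e in D:
        a,b=fk(q,p); o+=list(a-x)
    return np.r_[np.array(o),1e-4*np.array([p[8]-.1,p[9]])]
best=None
for a in(1,-1):
  for b in(1,-1):
    S=[a,b]
    o=least_squares(res,[0,.3,.35,.35,0,.2,.08,0,.1,0])
    ang=[((fk(q,o.x)[1]).inv()*R.from_euler('xyz',e)).magnitude() for q,x,e in D]
    if __name__=='__main__': print(a,b,o.x,np.abs(o.fun).max(),np.array(ang))
    sc=max(ang)+np.abs(o.fun).max()*10
    if best is None or sc<best[0]: best=(sc,[a,b],o.x)
S=best[1];P=best[2]
LO=np.array([-2.65,-.89,-1.18,-2.13,-1.35,-3.14]);HI=np.array([2.65,1.7,1.37,2.11,1.29,3.14])
def ik(pos,rot,q0):
    rot=rot if isinstance(rot,R) else R.from_euler('xyz',rot)
    def f(q):
        a,b=fk(q,P); return np.r_[(a-pos)*10,(b.inv()*rot).as_rotvec()]
    o=least_squares(f,np.clip(q0,LO+.01,HI-.01),bounds=(LO,HI)); return o.x,np.abs(o.fun).max()
E
python3 fk.py
```

```text
1 1 [-0.      0.1591  0.5814  0.3697  0.0508  0.2855  0.0812  0.      0.1388
 -0.    ] 5.476879579743854e-05 [3.1416 3.1416 3.1416 3.1416 3.1416 3.1415 3.1416 3.1416 3.1416]
1 -1 [-0.      0.1591  0.5814  0.3697  0.0508  0.2855  0.0812  0.      0.1388
 -0.    ] 5.476879579743854e-05 [1.6983 1.3831 0.8642 0.3106 1.2996 1.3067 0.9584 0.9266 1.8384]
-1 1 [-0.2928  0.1296  0.5815  0.3701  0.0511 -0.2855  0.0812  0.0003  0.6803
  0.2919] 0.000320070936956407 [3.1416 3.1416 3.1416 3.1416 3.1416 3.1415 3.1416 3.1416 3.1416]
-1 -1 [-0.2928  0.1296  0.5815  0.3701  0.0511 -0.2855  0.0812  0.0003  0.6803
  0.2919] 0.000320070936956407 [1.6983 1.3831 1.2394 0.3106 1.2996 1.3067 0.9584 0.9266 1.8384]
```

```bash
sed -i 's/T=R.from_matrix(np.array(\[\[0,0,1\],\[0,-1,0\],\[1,0,0\]\]).astype(float))/T=R.from_matrix(np.array([[0,0,1],[0,1,0],[-1,0,0]]).astype(float))/' fk.py
python3 fk.py | head -1
python3 - <<'E'
from fk import *
q0=np.array(r.get_state()['qpos'])
def pose(az,el):  # el: 0=down, 90=horizontal, tool x inits az
    return R.from_euler('xyz',[np.pi,0,np.radians(az)])*R.from_euler('y',np.radians(el))
print(pose(50,90).as_matrix())
q,e=ik([.5218,.2043,.047],pose(50,0),q0); print('grasp',q,e)
for gt in (0,20,40):      # inward tilt at the grasp
  c=np.array([.5218,.2043,.066]); rt=pose(50,-gt); q,e=ik(c+rt.apply([0,0,.019]),rt,q0); print('grasp tilt',gt,q,e)
  for az in (-60,-40,-20,0,20,40,60):
    rt=pose(az,90-gt); c=np.array([.568,-.031,.099])
    qs=[ik(c+rt.apply([0,0,.019]),rt,s) for s in ([-.2,.2,-.6,0,0,2.5],[-.2,.2,-.6,0,0,0],[-.2,1,.6,-.3,0,2.5],[-.2,.2,-.6,0,0,-2.5])]
    print(gt,az,[ (np.round(q,2).tolist(),round(e,3)) for q,e in qs if e<.01])
b=[(227,56),(270,56),(272,121),(231,121)]
for z,l in ((.085,[(200+137/5,40+76/5),(200+354/5,40+76/5),(200+356/5,40+308/5),(200+129/5,40+308/5)]),):
  c=[ray('w12',u-.4,v-.4,z) for u,v in l]; print('cap',np.mean(c,0))
  for i in range(4):
    d=c[(i+1)%4]-c[i]; print(np.linalg.norm(d),np.degrees(np.arctan2(d[1],d[0])))
E
```

```text
1 1 [-0.      0.1591  0.5814  0.3697  0.0508  0.2855  0.0812  0.      0.1388
[[ 0.      0.766   0.6428]
 [ 0.     -0.6428  0.766 ]
 [ 1.      0.     -0.    ]]
grasp [ 0.2278  0.4414 -0.3041  0.8252  0.      2.4967] 2.2155357967628414e-13
grasp tilt 0 [ 0.2278  0.4414 -0.3041  0.8252  0.      2.4967] 2.2155357967628414e-13
0 -60 []
0 -40 []
0 -20 []
0 0 []
0 20 []
0 40 []
0 60 []
grasp tilt 20 [ 0.3144  0.6425  0.0163  1.244  -0.1822  2.6109] 4.163336342344337e-16
20 -60 [([0.23, 0.53, -0.93, -0.56, -1.12, -2.3], np.float64(0.0)), ([0.23, 0.53, -0.93, -0.56, -1.12, -2.3], np.float64(0.0))]
20 -40 []
20 -20 []
20 0 []
20 20 []
20 40 [([-0.67, 0.48, -1.02, -0.44, 1.17, 2.12], np.float64(0.0)), ([-0.67, 0.48, -1.02, -0.44, 1.17, 2.12], np.float64(0.0)), ([-0.67, 0.48, -1.02, -0.44, 1.17, 2.12], np.float64(0.0))]
20 60 [([-0.67, 0.63, -0.48, 0.84, 1.19, 1.16], np.float64(0.0)), ([-0.67, 0.63, -0.48, 0.84, 1.19, 1.16], np.float64(0.0)), ([-0.67, 0.63, -0.48, 0.84, 1.19, 1.16], np.float64(0.0))]
grasp tilt 40 [ 0.3744  0.8843  0.3466  1.6682 -0.3122  2.7467] 1.6653345369377348e-15
40 -60 [(
[... 595 characters left out ...]
0.42, 0.6, 2.54], np.float64(0.0)), ([-0.47, 0.26, -1.05, -0.42, 0.6, 2.54], np.float64(0.0)), ([-0.47, 0.26, -1.05, -0.42, 0.6, 2.54], np.float64(0.0))]
40 40 [([-0.56, 0.32, -0.81, 0.1, 0.82, 2.04], np.float64(0.0)), ([-0.56, 0.32, -0.81, 0.1, 0.82, 2.04], np.float64(0.0)), ([-0.56, 0.32, -0.81, 0.1, 0.82, 2.04], np.float64(0.0))]
40 60 [([-0.58, 0.46, -0.49, 0.68, 0.87, 1.48], np.float64(0.0)), ([-0.58, 0.46, -0.49, 0.68, 0.87, 1.48], np.float64(0.0)), ([-0.58, 0.46, -0.49, 0.68, 0.87, 1.48], np.float64(0.0))]
cap [0.5208 0.2067 0.085 ]
0.038933898237314 -39.842198742220354
0.045552613091133246 -129.84392233817738
0.03933213318777539 140.1526680788546
0.04555084211752882 49.65515454927464
```

The fit is essentially exact. A fully horizontal final tool is out of reach, but a grasp tilted 40° inward ends 40° below horizontal, which is comfortable. I'll use that.

```bash
cat >> fk.py <<'E'
def pose(az,el): return R.from_euler('xyz',[np.pi,0,np.radians(az)])*R.from_euler('y',np.radians(el))
def go(pos,rot):
    s=log(); R0=R.from_euler('xyz',s['tcp_rot'])
    print('t',s['time_s'],'pos',s['ee_pos'],'rot',s['tcp_rot'],'F',s['force'],'gap',s['finger_gap'])
    print('turn',(R0.inv()*rot).as_rotvec(),'shift',R0.inv().apply(np.array(pos)-s['ee_pos'])*1000, 'ik',*ik(pos,rot,s['qpos']))
E
python3 - <<'E'
from fk import *
c=np.array([.5215,.206,.065]);rt=pose(50,-40); pre=c+rt.apply([0,0,-.09]); print(pre)
go(pre,rt)
E
```

```text
[0.5587 0.2503 0.1339]
t 16.05 pos [0.4298 0.0804 0.2005] rot [ 3.1414 -0.4987  0.876 ] F [-0.1268  0.3554 -0.2784] gap 0.08547962825444567
turn [ 0.0005 -1.1968  0.0034] shift [155.2733  -9.7361 160.3148] ik [ 0.4198  0.9957  0.8273  2.0488 -0.2851  2.7848] 3.202485360231932e-10
```

```bash
python3 - <<'E'
from fk import *
q0=np.array(r.get_state()['qpos'])
for gt in (25,30,35):
  c=np.array([.5215,.206,.065]);rt=pose(50,-gt)
  for k in (-.09,-.03,.022): print(gt,k,*ik(c+rt.apply([0,0,k]),rt,q0))
  for az in (40,50,60):
   for z in (.099,.13,.2):
    rt=pose(az,90-gt); c=np.array([.568,-.031,z]); print('fin',az,z,*ik(c+rt.apply([0,0,.022]),rt,[-.56,.32,-.81,.1,.82,2.]))
E
```

```text
25 -0.09 [ 0.3682  0.7216  0.4189  1.6556 -0.2057  2.6776] 2.942091015256665e-14
25 -0.03 [ 0.3501  0.7028  0.2302  1.4821 -0.2125  2.6605] 3.127706427186183e-11
25 0.022 [ 0.3334  0.7018  0.091   1.3406 -0.2188  2.6446] 5.689893001203927e-15
fin 40 0.099 [-0.6382  0.4251 -0.9618 -0.2784  1.079   2.0852] 7.828182546631979e-12
fin 40 0.13 [-0.6382  0.3535 -0.9224 -0.1674  1.079   2.0852] 3.536476667065358e-12
fin 40 0.2 [-0.6382  0.2155 -0.8175  0.0756  1.079   2.0852] 7.212069830231369e-10
fin 50 0.099 [-0.6515  0.4761 -0.7307  0.2643  1.1321  1.6808] 2.55351295663786e-14
fin 50 0.13 [-0.6515  0.4217 -0.6958  0.3536  1.1321  1.6808] 4.246603069191224e-13
fin 50 0.2 [-0.6515  0.3152 -0.6013  0.5547  1.1321  1.6808] 3.885780586188048e-15
fin 60 0.099 [-0.6481  0.5775 -0.5009  0.7527  1.1182  1.2829] 1.665606541578768e-11
fin 60 0.13 [-0.6481  0.5329 -0.4703  0.8278  1.1182  1.2829] 1.8041124150158794e-15
fin 60 0.2 [-0.6481  0.4444 -0.3856  1.001   1.1182  1.2829] 1.7441048605348897e-12
30 -0.09 [ 0.3875  0.8068  0.5425  1.7787 -0.2353  2.7133] 1.3483325567165139e-11
30 -0.03 [ 0.3675 
[... 1207 characters left out ...]
7] 7.632783294297951e-16
fin 40 0.13 [-0.5859  0.2877 -0.814   0.0852  0.9038  2.0457] 1.1102230246251565e-15
fin 40 0.2 [-0.5859  0.1761 -0.7007  0.3101  0.9038  2.0457] 1.457167719820518e-15
fin 50 0.099 [-0.6019  0.4088 -0.6844  0.3413  0.9534  1.7375] 1.6653345369377348e-15
fin 50 0.13 [-0.6019  0.36   -0.644   0.4304  0.9534  1.7375] 4.163336342344337e-15
fin 50 0.2 [-0.6019  0.2668 -0.5382  0.6294  0.9534  1.7375] 3.3306690738754696e-15
fin 60 0.099 [-0.6026  0.493  -0.5053  0.6847  0.9555  1.4337] 1.6653345369377348e-14
fin 60 0.13 [-0.6026  0.4514 -0.4681  0.7635  0.9555  1.4337] 1.1622647289044608e-15
fin 60 0.2 [-0.6026  0.3712 -0.369   0.9427  0.9555  1.4337] 7.316369732279782e-14
```

```bash
python3 - <<'E'
from fk import *
c=np.array([.5215,.206,.065]);rt=pose(50,-30); pre=c+rt.apply([0,0,-.085]); print(pre)
go(pre,rt)
E
```

```text
[0.5488 0.2386 0.1386]
t 16.05 pos [0.4298 0.0804 0.2005] rot [ 3.1414 -0.4987  0.876 ] F [-0.1268  0.3554 -0.2784] gap 0.08547962825444567
turn [ 0.0002 -1.0223  0.0034] shift [144.0245  -9.7854 148.8735] ik [ 0.3859  0.8029  0.5225  1.7623 -0.2361  2.7119] 4.5232151357765815e-12
```

```bash
python3 -m creep '[[[0,-0.13,0,18,-1,19,100],[0,-0.26,0,36,-2,37,100],[0,-0.39,0,54,-4,56,100],[0,-0.52,0,72,-5,74,100],[0,-0.65,0,90,-6,93,100],[0,-0.78,0,110,-8,114,100],[0,-0.91,0,130,-9,134,100],[0,-1.02,0,144,-10,149,100]]]'
python3 - <<'E'
from fk import *
c=np.array([.5215,.206,.065]);rt=pose(50,-30); pre=c+rt.apply([0,0,-.085])
go(pre,rt)
E
```

```text
time_s: 16.85
ee_pos: [0.5479, 0.2389, 0.1388]
tcp_rot: [3.14, 0.51, 0.877]
force: [2.3, 0.4, 0.8]
finger_gap: 0.0852
t 16.85 pos [0.5479 0.2389 0.1388] rot [3.1399 0.5096 0.8774] F [2.2892 0.4197 0.8014] gap 0.08524824085490051
turn [ 0.004  -0.014   0.0041] shift [0.3675 0.9644 0.0127] ik [ 0.3859  0.8029  0.5225  1.7623 -0.2361  2.7119] 9.339488904469563e-11
```

Next, a quick look from here, which also gives a view of the hole end.

```bash
python3 -m creep '[[[0,0,0,0,0,0,100],[0,0,0,0,0,0,100]]]'
python3 - <<'E'
from fk import *
snap('wrist','w13')
c=np.array([.5215,.206,.065]);rt=pose(50,-30)
go(c+rt.apply([0,0,.022]),rt)
E
```

```text
time_s: 17.05
ee_pos: [0.5476, 0.2379, 0.1371]
tcp_rot: [-3.14, 0.507, 0.878]
force: [0.6, -0.1, 0.8]
finger_gap: 0.0857
t 17.1 pos [0.5473 0.237  0.1392] rot [-3.1414  0.5047  0.8763] F [-0.1868 -0.169   0.9202] gap 0.08540881064207308
turn [ 0.0016 -0.0189  0.0031] shift [  0.1713   0.0185 106.4553] ik [ 0.3489  0.7609  0.1729  1.4464 -0.2527  2.6778] 2.6367796834847468e-15
```

View pics/w13.png

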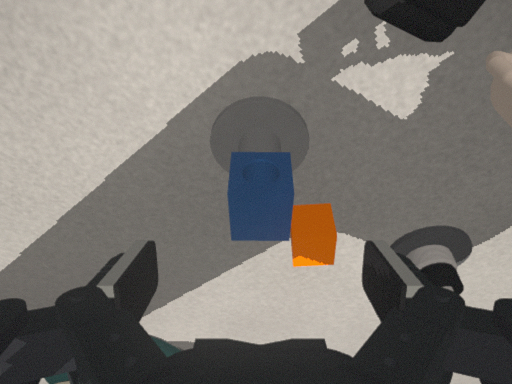

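The hole is visible on the far end face at (261,172), so it faces +50°. The cap is centred between the fingers, so I'll go in.

```bash
python3 -m creep '[[[0,0,0,0,0,30,100],[0,-0.01,0,0,0,60,100],[0,-0.02,0,0,0,85,100],[0,-0.02,0,0,0,102,100],[0,-0.02,0,0,0,106,100],[0,-0.02,0,0,0,106,100]]]'
python3 -m creep '[[[0,0,0,0,0,0,75],[0,0,0,0,0,0,50],[0,0,0,0,0,0,35],[0,0,0,0,0,0,30],[0,0,0,0,0,0,30],[0,0,0,0,0,0,30],[0,0,0,0,0,0,30]]]' 60
python3 - <<'E'
from fk import *
snap('wrist','w14')
c=np.array([.5215,.206,.085]);rt=pose(50,-30)
go(c+rt.apply([0,0,.022]),rt)
E
```

```text
time_s: 17.7
ee_pos: [0.5143, 0.1966, 0.0488]
tcp_rot: [3.141, 0.523, 0.873]
force: [-0.5, 0.1, 0.9]
finger_gap: 0.0854
time_s: 18.4
ee_pos: [0.5148, 0.1972, 0.0474]
tcp_rot: [3.142, 0.524, 0.875]
force: [0.6, 1.9, 7.3]
finger_gap: 0.0394
t 18.45 pos [0.5148 0.1971 0.0474] rot [3.1415 0.524  0.8746] F [0.7723 1.2118 7.1975] gap 0.03981080293623426
turn [0.001  0.0004 0.0017] shift [ -9.1913  -0.569  -16.1201] ik [ 0.3489  0.7458  0.199   1.4876 -0.2528  2.6778] 2.9933000522675007e-13
```

View pics/w14.png

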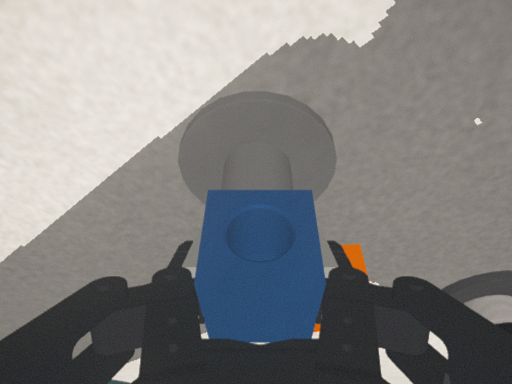

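```bash
python3 -m creep '[[[0,0,0,-5,0,-9,30],[0,0,0,-20,0,-35,30],[0,0,0,-40,0,-69,30],[0,0,0,-60,0,-104,30],[0,0,0,-75,0,-130,30],[0,0,0,-80,0,-138,30],[0,0,0,-80,0,-138,30]]]'
python3 - <<'E'
from fk import *
# waypoints: cap centre and elevation
s=r.get_state();q=np.array(s['qpos'])
a=np.array([.5215,.206,.225]);b=np.array([.50,-.05,.24])
for k in np.linspace(0,1,13):
    c=a+(b-a)*k; rt=pose(50,-30+90*k); q,e=ik(c+rt.apply([0,0,.022]),rt,q); print(round(k,2),q,round(e,4))
rt=pose(50,60); go(b+rt.apply([0,0,.022]),rt)
E
```

```text
time_s: 19.15
ee_pos: [0.5148, 0.1969, 0.2071]
tcp_rot: [3.141, 0.523, 0.874]
force: [0.1, 1.0, -2.5]
finger_gap: 0.0397
0.0 [ 0.3489  0.679   0.4506  1.806  -0.2528  2.6778] 0.0
0.08 [ 0.2941  0.5644  0.2948  1.635  -0.2108  2.5987] 0.0
0.17 [ 0.2311  0.4588  0.1536  1.477  -0.1555  2.5165] 0.0
0.25 [ 0.1587  0.3625  0.0247  1.3322 -0.0856  2.4318] 0.0
0.33 [ 0.0761  0.2769 -0.0924  1.2015 -0.      2.3451] 0.0
0.42 [-0.0168  0.2035 -0.1979  1.0867  0.1016  2.2564] 0.0
0.5 [-0.1194  0.1447 -0.2913  0.9893  0.2184  2.1655] 0.0
0.58 [-0.23    0.1027 -0.372   0.9113  0.3485  2.0716] 0.0
0.67 [-0.3451  0.0799 -0.4393  0.8545  0.4883  1.9731] 0.0
0.75 [-0.4604  0.0783 -0.492   0.8217  0.6331  1.8672] 0.0
0.83 [-0.571   0.0993 -0.5289  0.8166  0.7774  1.7496] 0.0
0.92 [-0.6725  0.1437 -0.5478  0.8459  0.9159  1.6128] 0.0
1.0 [-0.7618  0.2131 -0.5462  0.9213  1.0437  1.444 ] 0.0
t 19.15 pos [0.5148 0.1969 0.2071] rot [3.1411 0.5231 0.8741] F [ 0.0568  0.97   -2.5132] gap 0.039655043095573696
turn [-0.      1.5703  0.0019] shift [-166.7413  147.0771   70.9186] ik [-0.7618  0.2131 -0.5462  0.9213  1.0437  1.444 ] 3.9258664097374654e-09
```

```bash
python3 -m creep '[[[0,0.07,0,-7,6,3,30],[0,0.18,0,-19,17,8,30],[0,0.29,0,-31,27,13,30],[0,0.4,0,-43,38,18,30],[0,0.51,0,-55,48,23,30],[0,0.62,0,-67,58,28,30],[0,0.72,0,-77,68,33,30],[0,0.79,0,-83,74,35,30]]]'
python3 - <<'E'
from fk import *
b=np.array([.50,-.05,.24]);rt=pose(50,60); go(b+rt.apply([0,0,.022]),rt)
E
```

```text
time_s: 19.95
ee_pos: [0.5126, 0.0797, 0.2163]
tcp_rot: [-3.14, -0.268, 0.873]
force: [0.0, -0.3, -1.4]
finger_gap: 0.0393
t 19.95 pos [0.5126 0.0797 0.2163] rot [-3.1402 -0.2678  0.873 ] F [ 0.0298 -0.3492 -1.3931] gap 0.03930674509426828
turn [-0.0015  0.7794 -0.0002] shift [-81.8857  73.6458 -35.7112] ik [-0.7618  0.2131 -0.5462  0.9213  1.0437  1.444 ] 3.3306690738754696e-15
```

```bash
python3 -m creep '[[[0,0.08,0,-9,8,-4,30],[0,0.19,0,-20,18,-9,30],[0,0.3,0,-32,28,-14,30],[0,0.41,0,-43,39,-19,30],[0,0.52,0,-55,49,-24,30],[0,0.63,0,-66,60,-29,30],[0,0.72,0,-76,68,-33,30],[0,0.78,0,-82,74,-36,30]]]'
python3 -m creep '[[[0,0,0,0,0,0,30],[0,0,0,0,0,0,30],[0,0,0,0,0,0,30]]]'
python3 - <<'E'
from fk import *
snap('wrist','w15');snap('scene','s15')
b=np.array([.568,-.031,.14]);rt=pose(50,60); go(b+rt.apply([0,0,.022]),rt)
E
```

```text
time_s: 20.75
ee_pos: [0.5129, -0.0356, 0.2292]
tcp_rot: [-3.135, -1.048, 0.866]
force: [-0.6, -0.8, -2.2]
finger_gap: 0.0395
time_s: 21.05
ee_pos: [0.5136, -0.0339, 0.2306]
tcp_rot: [-3.14, -1.044, 0.874]
force: [0.1, 0.8, -1.4]
finger_gap: 0.0392
t 21.15 pos [ 0.5137 -0.0338  0.231 ] rot [ 3.1412 -1.0442  0.8761] F [ 0.8199  0.0335 -2.183 ] gap 0.03948121564517215
turn [-0.0025  0.003   0.0017] shift [-60.0766  39.9474  99.6482] ik [-0.6284  0.3727 -0.6585  0.4196  1.043   1.7095] 8.937295348232509e-15
```

View pics/w15.png

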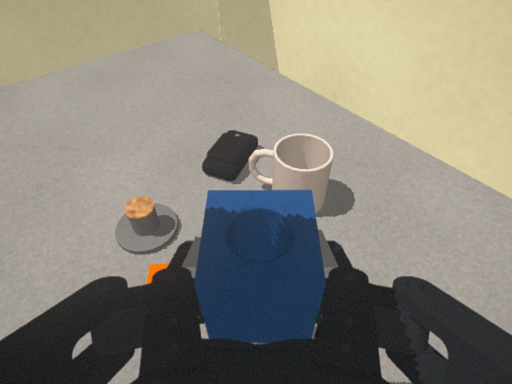

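View pics/s15.png

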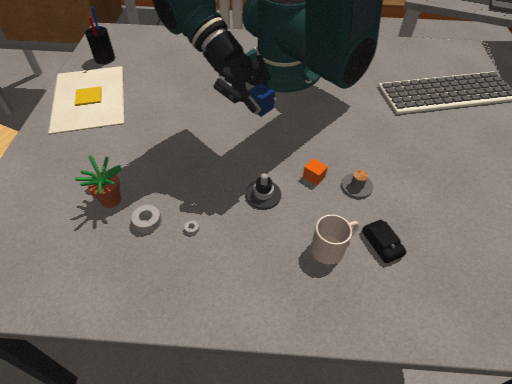

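```bash
python3 - <<'E'
from fk import *
R0=R.from_euler('xyz',[3.142,.524,.875]); off=R0.inv().apply(np.array([.5215,.206,.065])-[.5148,.1972,.0474]); print('cap in tool',off)
xc=R0.inv().apply([np.cos(np.radians(50)),np.sin(np.radians(50)),0]); print('cap x in tool',xc)
s=r.get_state();R1=R.from_euler('xyz',s['tcp_rot']); c=s['ee_pos']+R1.apply(off); x=R1.apply(xc); print('cap now',c,x)
y=R1.apply([0,1,0]); z=np.cross(x,y); m=c+.023*x
print('hole ctr',proj('w15',m), 'corners',proj('w15',[m+.02*(a*y+b*z) for a,b in((1,1),(1,-1),(-1,-1),(-1,1))]))
a=np.linspace(0,6.28,60); e=proj('w15',[m+.0115*(np.cos(t)*y+np.sin(t)*z) for t in a]); print('ellipse',e.min(0),e.max(0))
i=cv2.imread('pics/w15.png')[180:350,190:330]; cv2.imwrite('pics/z16.png',cv2.resize(cv2.convertScaleAbs(i,alpha=2.2),None,fx=5,fy=3.5,interpolation=cv2.INTER_CUBIC))
d=np.array([.568,-.0305,.076+.03+.023])-c; print('shift to 30mm above tip, tool mm',R1.inv().apply(d)*1000, 'down unit',R1.inv().apply([0,0,-1]))
E
```

```text
cap in tool [ 0.0008 -0.0005 -0.0208]
cap x in tool [ 0.8658  0.0021 -0.5003]
cap now [ 0.5021 -0.0469  0.2421] [0.0032 0.0008 1.    ]
hole ctr [[261.7297 230.3132]] corners [[313.6592 188.7385]
 [328.5206 283.1237]
 [195.6114 283.2474]
 [209.2616 188.8275]]
ellipse [228.0419 205.3013] [295.4209 259.0352]
shift to 30mm above tip, tool mm [-70.2201  40.0759 104.2758] down unit [-0.8645 -0.0002  0.5026]
```

View pics/z16.png

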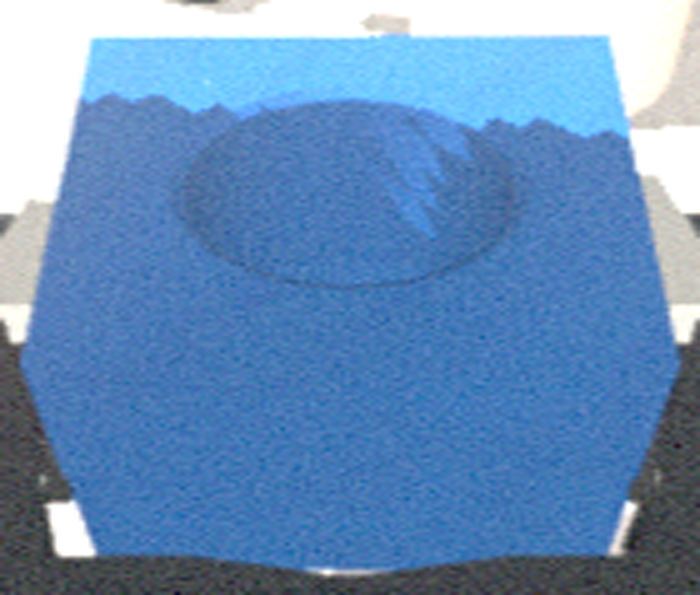

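The hole is up and the prediction matches the image within about 2 px. I'll move to 30 mm above the tip.

```bash
python3 -m creep '[[[0,0,0,-8,4,12,30],[0,0,0,-22,12,32,30],[0,0,0,-36,20,53,30],[0,0,0,-50,28,74,30],[0,0,0,-62,35,92,30],[0,0,0,-69,39,102,30],[0,0,0,-70,40,104,30],[0,0,0,-70,40,104,30]]]'
python3 - <<'E'
from fk import *
def cap():
    s=r.get_state();R1=R.from_euler('xyz',s['tcp_rot']);c=s['ee_pos']+R1.apply([.0008,-.0005,-.0208]);x=R1.apply([.8658,.0021,-.5003]);e=c-.023*x
    print('end',e,'x',x,'F',s['force'],'gap',s['finger_gap'],'to tip (tool mm)',R1.inv().apply(np.array([.568,-.0305,.076])-e)*1000)
cap()
snap('scene','s16'); crop('s16','z17',200,90,320,210,5)
E
cat >> fk.py <<'E'
def cap():
    s=r.get_state();R1=R.from_euler('xyz',s['tcp_rot']);c=s['ee_pos']+R1.apply([.0008,-.0005,-.0208]);x=R1.apply([.8658,.0021,-.5003]);e=c-.023*x
    print('end',e,'x',x,'F',s['force'],'gap',s['finger_gap'],'to tip (tool mm)',R1.inv().apply(np.array([.568,-.0305,.076])-e)*1000)
E
```

```text
time_s: 21.95
ee_pos: [0.5796, -0.0177, 0.1183]
tcp_rot: [-3.141, -1.045, 0.875]
force: [0.1, 0.2, -1.8]
finger_gap: 0.0396
end [ 0.5679 -0.0309  0.1065] x [ 0.0032 -0.0002  1.    ] F [ 0.0722  0.2043 -1.7656] gap 0.03961024477322589 to tip (tool mm) [-26.1674  -0.1165  15.6119]
```

View pics/z17.png

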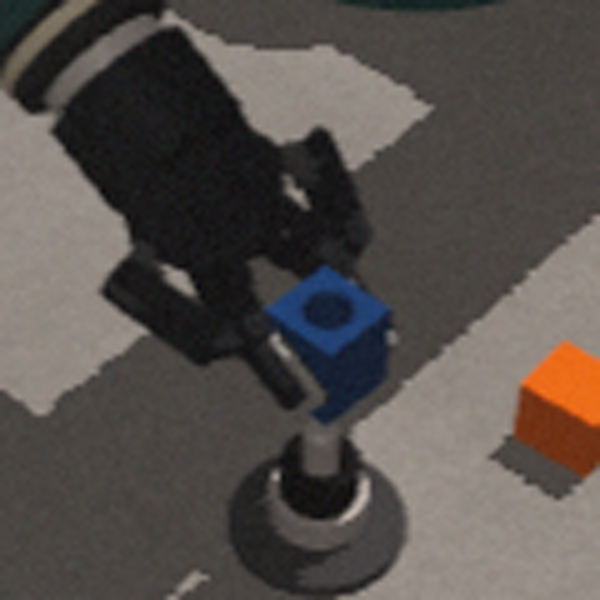

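```bash
python3 -m creep '[[[0,0,0,-6,0,3.5,30],[0,0,0,-13,0,7.5,30],[0,0,0,-18,0,10.5,30],[0,0,0,-21,0,12,30],[0,0,0,-22,0,13,30],[0,0,0,-22,0,13,30]]]'
python3 -c "
from fk import *
cap()"
python3 -m creep '[[[0,0,0,-0.9,0,0.5,30],[0,0,0,-1.7,0,1,30],[0,0,0,-2.6,0,1.5,30],[0,0,0,-2.6,0,1.5,30]]]'
python3 -c "
from fk import *
cap()"
```

```text
time_s: 22.6
ee_pos: [0.5797, -0.0181, 0.0923]
tcp_rot: [-3.14, -1.045, 0.873]
force: [0.8, -0.4, -1.8]
finger_gap: 0.0392
end [ 0.568  -0.0313  0.0804] x [ 0.0034 -0.0007  1.    ] F [ 0.7542 -0.4158 -1.8379] gap 0.03919017350757959 to tip (tool mm) [-3.5385 -0.4526  2.7428]
time_s: 23.0
ee_pos: [0.5797, -0.0181, 0.0894]
tcp_rot: [-3.14, -1.045, 0.873]
force: [0.0, 0.2, -1.5]
finger_gap: 0.0397
end [ 0.568  -0.0312  0.0775] x [ 0.0032 -0.0005  1.    ] F [ 0.0074  0.2226 -1.4972] gap 0.039653720376530366 to tip (tool mm) [-1.031  -0.4529  1.2723]
```

```bash
python3 -m creep '[[[0,0,0,-0.9,0,0.5,30],[0,0,0,-1.3,0,0.75,30],[0,0,0,-1.7,0,1,30],[0,0,0,-1.7,0,1,30]]]'
python3 -c "
from fk import *
cap()"
```

```text
time_s: 23.4
ee_pos: [0.5797, -0.0181, 0.0874]
tcp_rot: [-3.14, -1.045, 0.873]
force: [-0.3, -0.0, -3.5]
finger_gap: 0.0396
end [ 0.568  -0.0312  0.0756] x [ 0.0032 -0.0005  1.    ] F [-0.2758 -0.0131 -3.454 ] gap 0.03957682074172589 to tip (tool mm) [ 0.6494 -0.4623  0.2709]
```

```bash
python3 -m creep '[[[0,0,0,-0.9,0,0.5,30],[0,0,0,-0.9,0,0.5,30],[0,0,0,-0.9,0,0.5,30]]]'
python3 -m creep '[[[0,0,0,-0.9,0,0.5,30],[0,0,0,-0.9,0,0.5,30],[0,0,0,-0.9,0,0.5,30]]]'
```

```text
time_s: 23.7
ee_pos: [0.58, -0.018, 0.0872]
tcp_rot: [-3.142, -1.047, 0.874]
force: [-2.8, -0.9, 5.9]
finger_gap: 0.0392
time_s: 24.0
ee_pos: [0.5802, -0.018, 0.0871]
tcp_rot: [3.141, -1.049, 0.875]
force: [-8.7, -2.1, 17.0]
finger_gap: 0.0394
```

```bash
python3 -m creep '[[[0,0,0,0,0,0,30],[0,0,0,0,0,0,30],[0,0,0,0,0,0,30]]]'
python3 - <<'E'
from fk import *
cap()
snap('scene','s17'); crop('s17','z18',200,90,320,210,5)
E
```

```text
time_s: 24.3
ee_pos: [0.5802, -0.0179, 0.0871]
tcp_rot: [3.14, -1.049, 0.875]
force: [-7.1, -2.0, 16.7]
finger_gap: 0.0393
end [ 0.5685 -0.0311  0.0752] x [-0.0001 -0.0025  1.    ] F [-7.0945 -2.0427 16.6928] gap 0.03933023563125285 to tip (tool mm) [ 0.7884 -0.733  -0.3124]
```

View pics/z18.png

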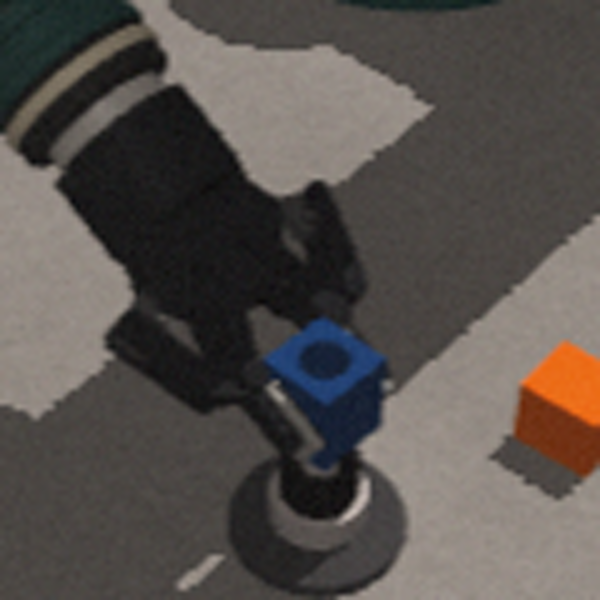

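The cap sits on the tip at about 17 N, with the hole up. Now I'll lift it straight up.

```bash
python3 -m creep '[[[0,0,0,4,0,-2.5,30],[0,0,0,15,0,-9,30],[0,0,0,35,0,-20,30],[0,0,0,55,0,-32,30],[0,0,0,75,0,-43,30],[0,0,0,90,0,-52,30],[0,0,0,95,0,-55,30],[0,0,0,95,0,-55,30]]]'
python3 -m creep '[[[0,0,0,0,0,0,30],[0,0,0,0,0,0,30],[0,0,0,0,0,0,30],[0,0,0,0,0,0,30],[0,0,0,0,0,0,30]]]'
python3 - <<'E'
from fk import *
cap(); print(r.get_state()['joint_velocities'])
snap('scene','s18'); crop('s18','z19',200,60,320,220,3); snap('wrist','w18'); snap('top','t18')
E
```

```text
time_s: 25.15
ee_pos: [0.5799, -0.0182, 0.1955]
tcp_rot: [3.14, -1.045, 0.875]
force: [-0.1, 0.0, -2.0]
finger_gap: 0.0394
time_s: 25.65
ee_pos: [0.5798, -0.0181, 0.195]
tcp_rot: [-3.139, -1.045, 0.872]
force: [-0.6, -0.4, -1.4]
finger_gap: 0.0394
end [ 0.568  -0.0312  0.1831] x [ 0.0035 -0.0007  1.    ] F [-0.6353 -0.4112 -1.4002] gap 0.03936940711010431 to tip (tool mm) [-92.3564  -0.3948  54.205 ]
[ 0.0017 -0.0018  0.0049  0.0005 -0.0008 -0.0001]
```

View pics/z19.png

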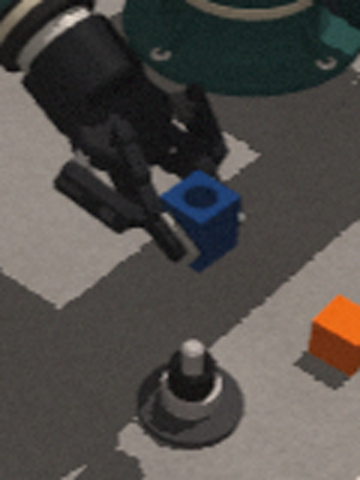

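View pics/w18.png

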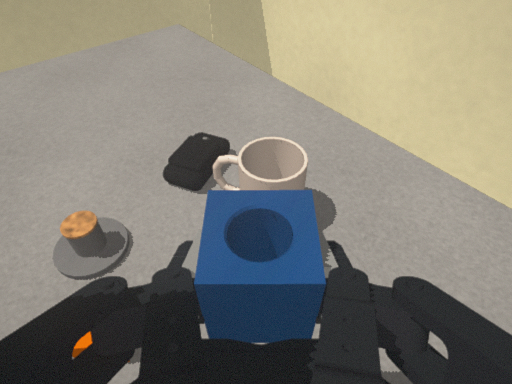

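View pics/s18.png

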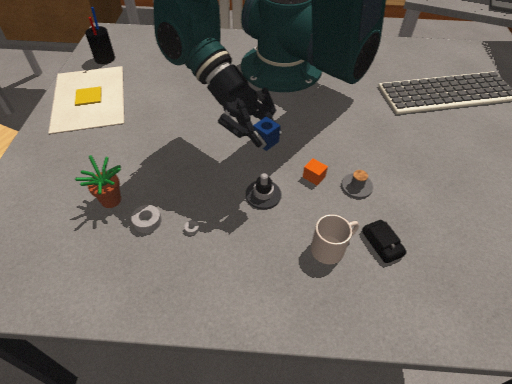

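Everything is in order: the collars are stacked, the cap is held with its hole up, its closed end is about 183 mm above the desk, and the bystanders are where they were. I'm handing in.

```bash
python3 -c "
from h import *
print(r.finish_job())"
```

```text
the job is handed in; nothing more can be done
None
```

I threaded the steel collar and then the black collar down the pole, each fully home. I then turned the blue cap hole-up, touched its closed end on the pole tip, and handed the job in at about 26 s of the 72 s allowed.

- **Collars:** the last pictures show both flat on the stand, steel below black. The steel collar's centre measured about 2.5 mm off the pole's axis in a wrist-camera view taken before the black collar went on, inside the 6 mm allowed. I did not measure the black collar's offset; its bore limits it to about 2.5 mm.
- **Touch:** the force read about 6 to 17 N for over half a second, with the closed end about 1 mm from the estimated tip. That is well under the 70 N limit.
- **Final hold:** the cap is gripped at a 60 N setting, with its hole vertical to within about half a degree. By calculation its closed end is about 183 mm above the desk. The joints were still.
- **Bystanders:** the mug, the mouse, the plant and the orange block were not touched and look unmoved in the last picture.

Two things disagreed. The cameras differed by about 2 to 4 mm on absolute positions, so I relied on measurements within a single picture. My first guess that the cap's hole faced the robot was wrong, and I corrected it from the wrist camera before grasping.

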